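# Pack a sheet-metal housing kit in layers

### The arm

A 6-joint arm with a two-finger parallel gripper is mounted at the origin on the work surface. World frame = base frame: x ahead of the robot, y to its left, z up, the work surface at z = 0. Lengths are in m, angles in rad, forces in N, time in s.
With the tool pointing down it reaches from about 0.3 to 0.875 m from the base axis. Payload 6.4 kg.
Tool frame: the origin (TCP) lies at the very end of the fingers, on their centre line; the grasp point (between the pads) lies 19 mm behind it; z points along the fingers, y is the line along which they close (so a half turn about z gives the same grasp; the last joint's range is limited). The gripper opens to 85 mm and grips with 20 to 120 N. Pads are 22 mm wide; open, the fingers measure 114 mm over their backs; the gripper's body (76 mm by 85 mm) begins 54 mm behind the grasp point. The pads swing forward as they close: fully open they stand 13 mm farther back than shut.
Start: joints at [-1.326, 0.181, 1.607, -0, 1.354, -0.206], TCP at [0.251, -0.518, 0.231] pointing down, gripper open.
Joint ranges: [-2.99, 2.99], [-0.89, 2.07], [0.3, 2.58], [-1.14, 4.28], [0, 2.63], [-3.12, 3.12]. Speed limits (rad/s): [2.57, 2.57, 3.01, 3.14, 3.14, 3.14].

### API

Orientations are given as a unit quaternion [w, x, y, z].
In Python, from bench import ctrl gives the robot as it stands.
- The arm moves only by the tool jog_arm, never from a script. Its argument "series" is a list that holds one entry, the list of rows, each a list of 7 numbers: the shift along the tool's x, y, z in mm, then the turn, a rotation vector about the tool's x, y, z in rad, then the finger opening in mm, from 0 to 85.4. In form: [[[tx, ty, tz, rx, ry, rz, gripper], ...]]. A call has exactly 10 rows; each row shifts and turns the commanded pose from where the row before left it, along the tool's axes as they then stand; what a row does not reach is not made up. A row lasts 1/10 s, in which the tool goes at most 50 mm and 8.59 degrees, less where a joint would pass 70% of its speed; a pose out of reach is approached as far as the arm can. A call with a gripper value outside its range is refused whole. The fingers move at their own pace and stop on an object; the grip force is fixed at half the most. Time passes only in rows, so rows that do not move let the fingers close, or fill a call up. It gives the time, the measured TCP pose, the force, the opening and the grip force at its end, in the units of the state.
- ctrl.get_obs(): the state, without advancing time (a new reading comes with each control period).
- ctrl.camera(name): name is "side" or "top" or "wrist"; returns a dict with "frame" (400x640x3 uint8, blue, green, red), "z_map" (400x640 float32, m along the optical axis (not along the pixel's ray), 0 where there is no reading), "fx", "fy", "cx", "cy" (pixels), "k1" (the pictures are not rectified: a ray, as slopes to the right and down, at radius r is drawn at 1 + k1 r^2 times it, then the intrinsics apply), "xyz" and "rotation" of the camera in the world. Camera axes: x right, y down, z forward; pixel columns grow to the right and rows downward; lengths in m; the calibration is good to about 2 mm. A picture is of the moment at which its call begins.
- ctrl.hand_in(): hands the job in; it is judged then, once.
The state is a dict: "time_s": time; "q": joint angles; "dq": joint speeds; "joint_efforts": joint torques, N m; "eef_pos": TCP position; "eef_rot": TCP orientation; "wrist_force": force on the tool from outside, world axes, zero at the start; "torque": the same for the moment, N m; "opening": opening from 0.0 (shut) to 1.0 (fully open); "grasp_force": force on a finger pad.
Only numpy, scipy, OpenCV 4.12 (cv2) and the standard library are available. Lean on these libraries where they do the work, as an engineer would, in place of code of your own. Each camera call takes 0.05 s, during which the arm holds its last target. There are 200 camera calls.

### The job

Pack the finished housing kit from the brown mat into the blue tray: lay the U-shaped channel open side up in the black cradle, with the round tube spacer standing inside it over the single hole in its floor, the terminal block set squarely over the pair of holes, and the slotted cover closed on top, its two tabs outside the channel's sides and its ends even with the channel's. Stand the small paint bottle upright, right down in the empty well of the grey rack between the two jars. Lower every piece into place rather than dropping it, and leave the white tub and the brush where they are.

Things in the scene. Friction and masses are not known exactly. Their poses are not given: they have to be found in the camera images.
- channel: U-shaped pale grey sheet-metal channel, open side up: 200 (x) x 54 (y) x 40 (z) mm, sheet 3 mm, 48 mm clear between its long walls, a wall also closing its +x end (-x end open). Origin: centre of underside, z up. Floor holes, seen as dark spots on the centre line: single one (9 mm) at x=+40 mm, pair of 6 mm ones at x=-29 and -55 (middle -42). 0.23 kg; grip across the 54 mm
- cover: Pale grey plate 200 (x) x 67 (y) x 3 mm with dark slots; in the middle of each long side a tab 80 mm long, 3 thick, folded 9 mm down, 61 clear between tabs. Lies on its tabs, 12 mm high in all. Origin: centre, at the tabs' lower edge, z up: 31 mm above the channel's origin when closed (3.5 mm play each side). Either way round. 0.12 kg; grip across the tabs, 67 mm
- block: Terminal block, black plastic, 40 (x) x 28 (y) mm, 18 mm high, with a 14 mm wide ridge along x up to 28 mm carrying three bright screw heads. Origin: centre of underside, z up. Its 40 mm length goes along the channel, either way round. 0.06 kg. Gripped by its 40 mm length, the fingers have room between the channel's walls
- spacer: Bare aluminium tube standing upright: 30 mm outside diameter, 12 mm bore, 30 mm high. Origin: centre of underside, z up along its axis. 0.045 kg. Inside the channel there is room for the fingers only if they close along the channel's length
- bottle: Small white paint bottle with black cap, upright, 26 mm diameter, 58 mm high in all. Origin: centre of underside, z up. About 0.04 kg. All five pieces start upright on the brown mat, 3 mm thick
- cradle: Fixed black holder in the shallow blue tray (floor 4 mm thick, rim 14 mm high). Origin: centre of underside; x along its length, z up. 226 (x) x 80 (y) x 18 (z) mm; pocket for the channel 210 x 62 mm, its floor 6 mm above the origin; its long sides are cut away over the middle 90 mm for the fingers. The channel may lie in it either way round
- rack: Fixed grey bar in the same tray, 184 (x) x 50 (y) x 24 (z) mm. Origin: centre of underside; x along the bar, z up. In the middle of its top is an empty round well, 32 mm diameter, floor 6 mm above the origin, between two fixed white jars with red caps (32 mm diameter, at x=-62 and +62 mm, tops 55 mm above the origin)
- tub: Bystander, leave alone: open white plastic tub 100 x 130 x 45 mm on the table to the robot's left. Origin: centre of underside
- brush: Bystander, leave alone: fine paint brush, 180 mm long, orange handle 8 mm thick, lying on the table beyond the mat and tray. Origin: centre of underside; x along it

How it is judged:
At the end, for the whole second after the job is handed in: Channel flat in the cradle; spacer and block upright on its floor within 12 mm of their holes, block within 15 degrees of square; cover flat on top (3 degrees, 3 mm in height), ends within 12 mm, sides within 6 mm; bottle upright on the floor of the rack's well; all released and at rest (x of channel in the frame of cradle between -0.012 and 0.012 m and y of channel in the frame of cradle between -0.012 and 0.012 m and z of channel in the frame of cradle between 0.003 and 0.009 m and angle between each of channel, cover's own z axis and vertical below 0.05 rad and x of spacer in the frame of channel between 0.028 and 0.052 m and y of spacer in the frame of channel between -0.012 and 0.012 m and z of spacer in the frame of channel between 0 and 0.006 m and angle between each of spacer, block's own z axis and vertical below 0.1 rad and x of block in the frame of channel between -0.054 and -0.03 m and y of block in the frame of channel between -0.012 and 0.012 m and z of block in the frame of channel between 0 and 0.006 m and angle between the x axis of block and the x axis of channel, either way round below 0.26 rad and x of cover in the frame of channel between -0.012 and 0.012 m and y of cover in the frame of channel between -0.006 and 0.006 m and z of cover in the frame of channel between 0.028 and 0.034 m and angle between the x axis of cover and the x axis of channel, either way round below 0.15 rad and x of bottle in the frame of rack between -0.008 and 0.008 m and y of bottle in the frame of rack between -0.008 and 0.008 m and z of bottle in the frame of rack between 0.003 and 0.01 m and angle between bottle's own z axis and vertical below 0.15 rad and linear speed of each of channel, cover, block, spacer, bottle below 0.02 m/s); the robot touches nothing.
It fails at once if a piece of the kit is dropped: it falls freely faster than 0.7 m/s (about 25 mm of fall) ((linear speed of channel above 0.7 m/s and contact force between channel and anything else below 0.02 N) or (linear speed of cover above 0.7 m/s and contact force between cover and anything else below 0.02 N) or (linear speed of block above 0.7 m/s and contact force between block and anything else below 0.02 N) or (linear speed of spacer above 0.7 m/s and contact force between spacer and anything else below 0.02 N) or (linear speed of bottle above 0.7 m/s and contact force between bottle and anything else below 0.02 N)).
It fails at once if the tub is moved by more than 20 mm (distance of tub from where it was at the start of the episode above 0.02 m).
It fails at once if the brush is moved by more than 20 mm (distance of brush from where it was at the start of the episode above 0.02 m).
It also fails if it takes over 138 s, if anything falls off the work surface, if the arm or the gripper's body presses on something with over 40 N, if the wrist force passes 120 N, or if a joint passes its speed limit or range.

## Working session

There is one attempt and no reset: what is moved stays moved. The work goes in short steps, Python scripts to look and compute and a tool call to move; the robot and the scene stay as the last step left them, time stands still between calls to the robot, and variables do not carry over. Pictures are saved under pics/ and viewed, at most 17 in all, crops included, and the job is handed in when it is done.

Besides the shell and the picture viewer there is one more tool, called by a JSON object that holds its "method" and its "body", one argument or row to a line. jog_arm: Moves the arm, as the interface text tells. Its arguments: {"type":"object","properties":{"series":{"type":"array"}},"required":["series"]}

```bash
ls; mkdir -p pics; cat > h.py <<'E'
import numpy as np, cv2
from bench import ctrl
def ray(c,u,v):
    x=np.array([(u-c['cx'])/c['fx'],(v-c['cy'])/c['fy']]);d=x.copy()
    for _ in range(20): d=x/(1+c['k1']*(d@d))
    return R(c)@np.array([d[0],d[1],1.0])
def R(c):
    r=np.array(c['rotation'],float)
    if r.shape==(3,3): return r
    from scipy.spatial.transform import Rotation as Ro
    return Ro.from_quat([r[1],r[2],r[3],r[0]]).as_matrix()
def onz(c,u,v,z):
    d=ray(c,u,v);p=np.array(c['xyz']);return p+d*(z-p[2])/d[2]
def cloud(c):
    K=np.array([[c['fx'],0,c['cx']],[0,c['fy'],c['cy']],[0,0,1.]])
    vv,uu=np.mgrid[0:400,0:640]
    x=np.stack([(uu-c['cx'])/c['fx'],(vv-c['cy'])/c['fy']],-1);d=x.copy()
    for _ in range(20): d=x/(1+c['k1']*(d**2).sum(-1,keepdims=True))
    P=np.concatenate([d,np.ones((400,640,1))],-1)*c['z_map'][...,None]
    return P@R(c).T+np.array(c['xyz'])
E
python3 - <<'E'
from h import *
print(ctrl.get_obs())
for n in ['top','side']:
    c=ctrl.camera(n);cv2.imwrite(f'pics/{n}0.png',c['frame'])
    print(n,{k:c[k] for k in c if k not in('frame','z_map')})
    np.save(f'{n}0.npy',c,allow_pickle=True)
E
```

```text
pics
{'time_s': 0.0, 'q': array([-1.32630453e+00,  1.81514598e-01,  1.60803552e+00, -7.50428622e-06,
        1.35379052e+00, -2.06286548e-01]), 'dq': array([ 1.47687781e-05, -1.01565545e-03, -1.54770654e-04,  2.23263031e-03,
       -1.75892603e-03, -7.47358970e-04]), 'joint_efforts': array([ 1.44599169e-03, -4.44874156e+01, -3.51332188e+01, -2.07684393e-04,
        9.11073148e-03,  1.23580352e-05]), 'eef_pos': array([ 0.25038973, -0.51699539,  0.23038572]), 'eef_rot': array([-8.73762269e-04,  9.74706653e-01,  2.23486414e-01, -2.03572872e-05]), 'wrist_force': array([ 0.33643585, -0.650942  ,  0.40837718]), 'torque': array([ 0.02338037, -0.03940563, -0.05617926]), 'grasp_force': 0.0, 'opening': 0.9998192338688097}
top {'fx': 424.9657649199378, 'fy': 424.9657649199378, 'cx': 322.4343293841395, 'cy': 206.20788411468305, 'k1': -0.008233010405554964, 'xyz': array([0.31047494, 0.09828074, 1.35614334]), 'rotation': array([-0.069185  ,  0.71145171, -0.69574747,  0.07060704])}
side {'fx': 441.1995789169926, 'fy': 441.1995789169926, 'cx': 311.1267045231158, 'cy': 195.95790296861716, 'k1': 0.028429827543844603, 'xyz': array([ 0.46993889, -0.64108523,  0.95049296]), 'rotation': array([-0.3370869 ,  0.93970548, -0.05106785,  0.02679762])}
```

View pics/top0.png

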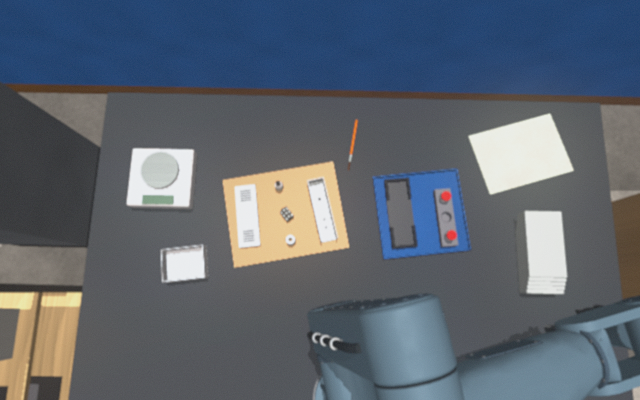

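View pics/side0.png

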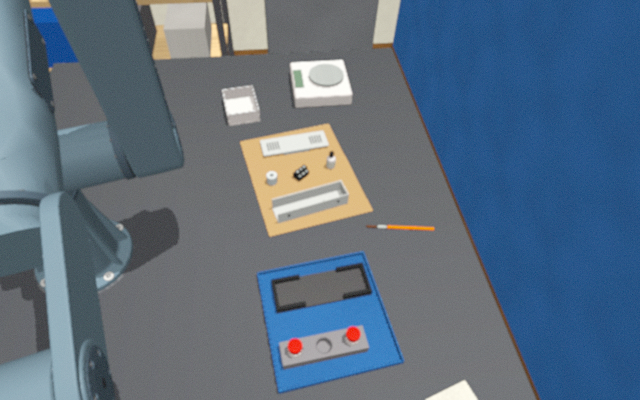

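The top view shows the cover at (247,215), channel (322,210), bottle (279,187), block (287,214) and spacer (290,240). The cradle is at (401,213) and the rack well at (447,217). The side view shows the same layout. Next, coarse measurements.

```bash
python3 - <<'E'
from h import *
for n,rois in [('top',dict(cover=(228,175,268,258,.015),channel=(304,172,342,250,.043),bottle=(270,178,287,196,.061),block=(277,204,296,224,.031),spacer=(283,232,299,248,.033))),]:
    c=np.load(f'{n}0.npy',allow_pickle=True).item();P=cloud(c)
    print('mat z',np.median(P[200:215,262:272,2]),'tray z',np.median(P[235:245,420:430,2]),'table',np.median(P[280:300,200:220,2]))
    for k,(a,b,d,e,h) in rois.items():
        z=P[b:e,a:d,2];m=np.zeros((400,640),np.uint8);m[b:e,a:d]=(z>0.009)
        q=P[m>0];xy=q[:,:2].astype(np.float32)
        print(k,m.sum(),'zmax',q[:,2].max().round(4),np.round(q.mean(0),4),[np.round(t,4) for t in cv2.minAreaRect(xy)])
    hsv=cv2.cvtColor(c['frame'],cv2.COLOR_BGR2HSV)
    red=cv2.inRange(hsv,(0,150,100),(8,255,255))|cv2.inRange(hsv,(172,150,100),(180,255,255));red[:,:420]=0
    nn,_,s,ce=cv2.connectedComponentsWithStats(red)
    for i in range(1,nn):
        if s[i,4]>20: print('cap',s[i,4],ce[i],onz(c,*ce[i],.059))
    # cradle
    m=np.zeros((400,640),np.uint8);m[170:258,380:424]=P[170:258,380:424,2]>.013
    q=P[m>0];print('cradle',q[:,2].max(),cv2.minAreaRect(q[:,:2].astype(np.float32)))
    m[:]=0;m[170:258,430:462]=P[170:258,430:462,2]>.015
    q=P[m>0];print('rack',q[:,2].max(),cv2.minAreaRect(q[:,:2].astype(np.float32)))
E
```

```text
mat z 0.0029191075679280143 tray z 0.003183557140887805 table -0.0006519755400116178
cover 1294 zmax 1.3561 [0.5409 0.3378 0.0259] [array([0.4649, 0.285 ]), array([0.4552, 0.1666]), np.float64(30.3109)]
channel 356 zmax 1.3561 [0.5658 0.102  0.0872] [array([0.497 , 0.0953]), array([0.3723, 0.1102]), np.float64(3.0987)]
bottle 67 zmax 0.0647 [0.639  0.2403 0.0398] [array([0.6402, 0.2437]), array([0.0228, 0.0359]), np.float64(21.5116)]
block 124 zmax 1.3561 [0.5464 0.2108 0.0457] [array([0.4451, 0.1521]), array([0.2865, 0.0456]), np.float64(30.8452)]
spacer 73 zmax 1.3561 [0.465  0.1959 0.0484] [array([0.3921, 0.1577]), array([0.1998, 0.0291]), np.float64(27.7896)]
cap 61 [445.86885246 195.59016393] [ 0.61350085 -0.28758937  0.059     ]
cap 65 [451.12307692 234.87692308] [ 0.48978797 -0.29943428  0.059     ]
cradle 1.3561433446158062 ((0.4812707304954529, -0.1144552230834961), (0.22929948568344116, 0.495108962059021), 63.60959243774414)
rack 1.3561433446158062 ((0.4523765444755554, -0.18617188930511475), (0.23767831921577454, 0.589666485786438), 48.46570587158203)
```

```bash
cat >> h.py <<'E'
def st():
    o=ctrl.get_obs();w,x,y,z=o['eef_rot'];a=2*np.arctan2(y,x)
    from scipy.spatial.transform import Rotation as Ro
    zt=Ro.from_quat([x,y,z,w]).as_matrix()[:,2]
    print('t',round(o['time_s'],2),'tcp',np.round(o['eef_pos'],4),'a',round(np.degrees(a)%360,2),'ztool',np.round(zt,4),'open',round(o['opening']*85.4,1),'F',np.round(o['wrist_force'],1),'grip',round(o['grasp_force'],1),'q',np.round(o['q'],2))
    return np.array(o['eef_pos']),a
def plan(x,y,z,adeg):
    """turn (about tool z) first, then the shift in the turned tool frame, mm"""
    p,a=st();b=np.radians(adeg);d=np.array([x,y,z])-p
    t=(a-b+np.pi)%(2*np.pi)-np.pi
    print('turn rz total',round(t,4),'shift',np.round([1e3*(np.cos(b)*d[0]+np.sin(b)*d[1]),1e3*(np.sin(b)*d[0]-np.cos(b)*d[1]),-1e3*d[2]],1))
E
python3 - <<'E'
from h import *
c=ctrl.camera('wrist');p,a=st()
print({k:c[k] for k in c if k not in('frame','z_map')})
print('fwd',R(c)[:,2],'right',R(c)[:,0], 'view centre on table',onz(c,320,200,0)-p, 'corners',[np.round(onz(c,u,v,0)-p,3) for u,v in((0,0),(639,0),(0,399),(639,399))])
plan(.55,-.22,.33,10)
E
```

```text
t 0.15 tcp [ 0.2504 -0.5171  0.2306] a 25.83 ztool [-4.0e-04  1.3e-03 -1.0e+00] open 85.1 F [-0.4  0.2  0.4] grip 0.0 q [-1.33  0.18  1.61 -0.    1.35 -0.21]
{'fx': 307.7879494780718, 'fy': 307.7879494780718, 'cx': 317.8864480105333, 'cy': 200.18406079947286, 'k1': -0.04793258130841348, 'xyz': array([ 0.3100296 , -0.48746021,  0.37304536]), 'rotation': array([ 0.11276607,  0.83964488, -0.5264271 , -0.07179694])}
fwd [-0.2392941  -0.1137752  -0.96425802] right [ 0.43543941 -0.90021616 -0.00184163] view centre on table [-0.03156591 -0.01661623 -0.23060034] corners [array([ 0.023,  0.419, -0.231]), array([ 0.343, -0.243, -0.231]), array([-0.587,  0.321, -0.231]), array([-0.111, -0.659, -0.231])]
t 0.15 tcp [ 0.2504 -0.5171  0.2306] a 25.83 ztool [-4.0e-04  1.3e-03 -1.0e+00] open 85.1 F [-0.4  0.2  0.4] grip 0.0 q [-1.33  0.18  1.61 -0.    1.35 -0.21]
turn rz total 0.2762 shift [ 346.7 -240.6  -99.4]
```

{"method": "jog_arm", "body": {
  "series": [
    [[0,0,-15,0,0,0.092,85],[0,0,-15,0,0,0.092,85],[0,0,-15,0,0,0.092,85],[28,-34,-1,0,0,0,85],[28,-34,-1,0,0,0,85],[28,-34,-1,0,0,0,85],[28,-34,-1,0,0,0,85],[28,-34,-1,0,0,0,85],[28,-34,-1,0,0,0,85],[28,-34,-1,0,0,0,85]]
  ]
}}

```text
time_s: 1.15
eef_pos: [0.4026, -0.2473, 0.2832]
eef_rot: [-0.0, 0.996, 0.087, 0.0]
wrist_force: [0.8, -0.7, -0.1]
opening: 0.995
grasp_force: 0.0
```

```bash
python3 - <<'E'
from h import *
c=ctrl.camera('wrist');np.save('w1.npy',c,allow_pickle=True);cv2.imwrite('pics/w1.png',c['frame'])
plan(.42,.24,.27,15)
E
```

```text
t 1.2 tcp [ 0.4051 -0.242   0.2835] a 10.23 ztool [ 0.0022  0.0036 -1.    ] open 84.8 F [ 1.5  5.1 -0.4] grip 0.0 q [-0.79 -0.1   1.79  0.    1.45  0.6 ]
turn rz total -0.0833 shift [ 139.1 -461.7   13.5]
```

View pics/w1.png

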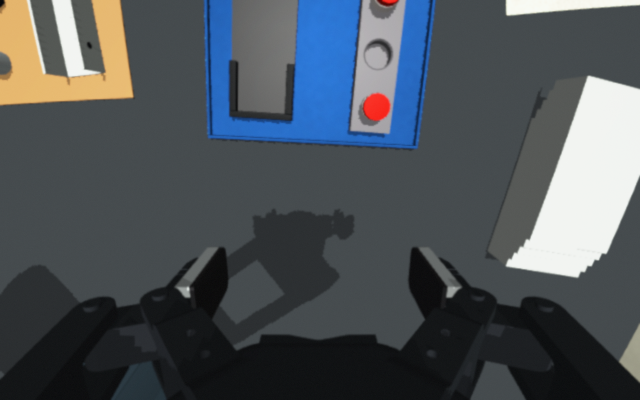

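The tray is cropped at the top: cradle around (265,60), well (377,55), lower jar cap (376,107). I'll move 120 mm ahead, look again, then do the mat.

{"method": "jog_arm", "body": {
  "series": [
    [[20,0,0,0,0,0,85],[20,0,0,0,0,0,85],[20,0,0,0,0,0,85],[20,0,0,0,0,0,85],[20,0,0,0,0,0,85],[20,0,0,0,0,0,85],[10,0,0,0,0,0,85],[0,0,0,0,0,0,85],[0,0,0,0,0,0,85],[0,0,0,0,0,0,85]]
  ]
}}

```text
time_s: 2.2
eef_pos: [0.5294, -0.2267, 0.2832]
eef_rot: [-0.0, 0.996, 0.087, -0.0]
wrist_force: [0.1, -0.6, -0.3]
opening: 0.996
grasp_force: 0.0
```

```bash
python3 - <<'E'
from h import *
c=ctrl.camera('wrist');np.save('w1.npy',c,allow_pickle=True);cv2.imwrite('pics/w2.png',c['frame'])
plan(.53,.22,.27,10)
E
```

```text
t 2.25 tcp [ 0.5295 -0.2268  0.2834] a 9.98 ztool [-2.e-04 -1.e-04 -1.e+00] open 85.2 F [-0.4  0.8 -1. ] grip 0.0 q [-0.61  0.14  1.54 -0.    1.45  0.79]
turn rz total -0.0004 shift [  78.1 -439.9   13.4]
```

{"method": "jog_arm", "body": {
  "series": [
    [[7,-20,0,0,0,0,85],[8,-40,0,0,0,0,85],[8,-40,0,0,0,0,85],[8,-40,0,0,0,0,85],[8,-40,0,0,0,0,85],[8,-40,0,0,0,0,85],[8,-40,0,0,0,0,85],[8,-40,0,0,0,0,85],[8,-40,0,0,0,0,85],[8,-40,0,0,0,0,85]]
  ]
}}

```text
time_s: 3.25
eef_pos: [0.5415, 0.1626, 0.2837]
eef_rot: [0.0, 0.996, 0.087, 0.0]
wrist_force: [-0.1, -0.1, 0.3]
opening: 0.992
grasp_force: 0.0
```

{"method": "jog_arm", "body": {
  "series": [
    [[5,-30,0,0,0,0,85],[5,-30,0,0,0,0,85],[0,-15,0,0,0,0,85],[0,0,0,0,0,0,85],[0,0,0,0,0,0,85],[0,0,0,0,0,0,85],[0,0,0,0,0,0,85],[0,0,0,0,0,0,85],[0,0,0,0,0,0,85],[0,0,0,0,0,0,85]]
  ]
}}

```text
time_s: 4.25
eef_pos: [0.5388, 0.2368, 0.2833]
eef_rot: [0.0, 0.996, 0.087, -0.0]
wrist_force: [-0.6, 0.2, -0.2]
opening: 0.997
grasp_force: 0.0
```

```bash
python3 - <<'E'
from h import *
c=ctrl.camera('wrist');np.save('w2.npy',c,allow_pickle=True);cv2.imwrite('pics/w3.png',c['frame']);st()
E
```

```text
t 4.3 tcp [0.5388 0.2369 0.2833] a 10.0 ztool [ 0. -0. -1.] open 85.2 F [-0.4 -0.2 -0.8] grip 0.0 q [ 0.21  0.17  1.51 -0.    1.46  1.61]
```

View pics/w2.png

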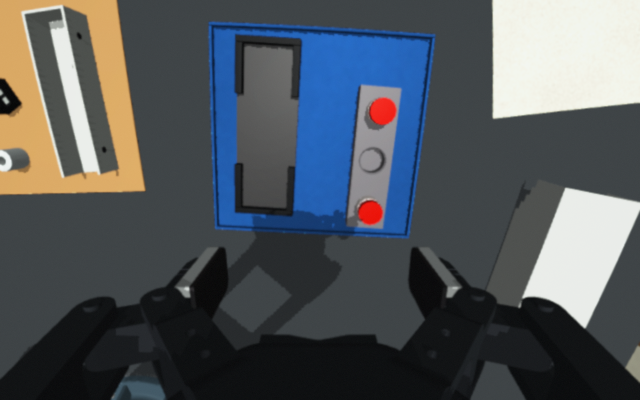

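View pics/w3.png

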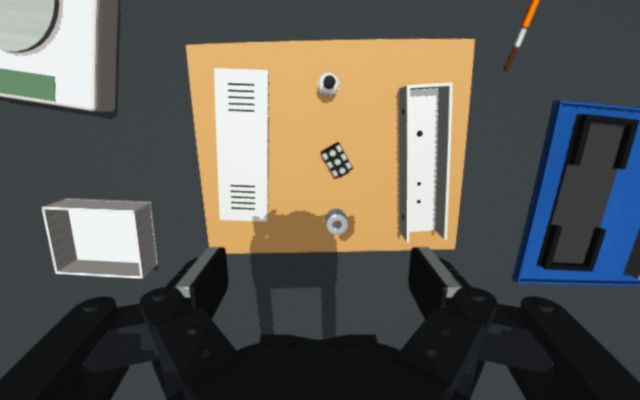

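The tray picture shows the cradle at (267,125), the well at (372,160) and the caps at (382,111) and (370,211). On the mat, the channel's closed end points away from the robot: single hole (419,133), pair (419,184) and (419,201). The cover is at (242,145), bottle (329,84), block (337,161) and spacer (337,223). Now I'll measure them.

```bash
python3 - <<'E'
from h import *
def rect(q):
    (c,s,t)=cv2.minAreaRect(q.astype(np.float32));
    if s[0]<s[1]: s=s[::-1];t+=90
    return np.round(c,4),np.round(s,4),round((t+90)%180-90,2)
c=np.load('w2.npy',allow_pickle=True).item();P=cloud(c);g=cv2.cvtColor(c['frame'],cv2.COLOR_BGR2GRAY)
print('mat z',np.median(P[110:130,290:310,2]))
def zroi(P,a,b,d,e,lo,hi):
    q=P[b:e,a:d].reshape(-1,3);q=q[(q[:,2]>lo)&(q[:,2]<hi)];return q
def holes(n,a,b,d,e,th,z):
    m=(g[b:e,a:d]<th).astype(np.uint8);k,_,s,ce=cv2.connectedComponentsWithStats(m)
    out=[]
    for i in range(1,k):
        if s[i,4]>=4: p=onz(c,ce[i][0]+a,ce[i][1]+b,z);out.append(p);print(n,s[i],ce[i]+[a,b],np.round(p,4))
    return out
h=holes('hole',412,115,428,215,120,.006)
q=zroi(P,395,75,460,245,.036,.05);print('channel rim',len(q),q[:,2].mean(),rect(q[:,:2]))
q=zroi(P,205,60,280,225,.010,.022);print('cover',len(q),q[:,2].mean(),q[:,:2].mean(0),rect(q[:,:2]))
w=(g[60:228,208:276]>200).astype(np.uint8);cn=max(cv2.findContours(w,0,2)[0],key=cv2.contourArea)[:,0]+[208,60]
print('cover ray',rect(np.array([onz(c,*p,.015)[:2] for p in cn])))
q=zroi(P,312,65,345,105,.055,.07);print('bottle cap',len(q),q[:,2].mean(),q[:,:2].mean(0),rect(q[:,:2]))
q=zroi(P,315,135,360,185,.026,.04);print('block ridge',len(q),q[:,2].mean(),q[:,:2].mean(0),rect(q[:,:2]))
q=zroi(P,315,135,360,185,.016,.04);print('block all',len(q),rect(q[:,:2]))
q=zroi(P,320,205,355,240,.027,.04);print('spacer',len(q),q[:,2].mean(),q[:,:2].mean(0),rect(q[:,:2]))
c=np.load('w1.npy',allow_pickle=True).item();P=cloud(c);g=cv2.cvtColor(c['frame'],cv2.COLOR_BGR2GRAY)
print('tray z',np.median(P[100:150,315:335,2]))
q=zroi(P,225,30,310,222,.016,.03);print('cradle',len(q),q[:,2].mean(),rect(q[:,:2]))
q=zroi(P,340,75,410,232,.02,.034);print('rack top',len(q),q[:,2].mean(),rect(q[:,:2]))
hsv=cv2.cvtColor(c['frame'],cv2.COLOR_BGR2HSV);red=cv2.inRange(hsv,(0,150,100),(8,255,255))|cv2.inRange(hsv,(172,150,100),(180,255,255))
for y0,y1 in((90,135),(190,230)):
    q=P[y0:y1,340:405][(P[y0:y1,340:405,2]>.05)];print('cap',len(q),q[:,2].mean(),rect(q[:,:2]),q[:,:2].mean(0))
E
```

```text
mat z 0.0030056169405016098
hole [ 5 16  5  5 20] [419.1  133.05] [0.606  0.1112 0.006 ]
hole [ 6 68  2  2  4] [418.5 183.5] [0.5385 0.0943 0.006 ]
hole [ 5 85  3  3  6] [418.16666667 201.16666667] [0.5135 0.0882 0.006 ]
channel rim 1439 0.041597782245479525 (array([0.5675, 0.1014]), array([0.1998, 0.0557]), 14.01)
cover 7647 0.015065226949982014 [0.55070497 0.34208016] (array([0.5446, 0.3416]), array([0.2011, 0.0684]), 7.29)
cover ray (array([0.5448, 0.3419]), array([0.2018, 0.0683]), 7.6)
bottle cap 122 0.060825411076238886 [0.6433164  0.24370903] (array([0.6435, 0.2439]), array([0.0129, 0.0124]), 9.77)
block ridge 338 0.031228664215438552 [0.55208066 0.2155352 ] (array([0.5518, 0.2153]), array([0.04  , 0.0141]), 39.44)
block all 659 (array([0.5518, 0.2154]), array([0.04 , 0.028]), 39.53)
spacer 324 0.03263778016383884 [0.46926347 0.20013635] (array([0.4686, 0.1996]), array([0.0287, 0.0285]), 10.11)
tray z 0.003944755479062423
cradle 2357 0.021568704168279888 (array([ 0.5646, -0.1504]), array([0.2271, 0.0813]), 6.04)
rack top 3889 0.027926451777667737 (array([ 0.551 , -0.2935]), array([0.1848, 0.0511]), 5.67)
cap 614 0.06636323855013833 (array([ 0.6008, -0.2609]), array([0.0888, 0.0303]), -63.7) [ 0.61306    -0.28493284]
cap 498 0.06681439721052908 (array([ 0.5397, -0.2673]), array([0.1497, 0.03  ]), 32.54) [ 0.49315189 -0.29662904]
```

{"method": "jog_arm", "body": {
  "series": [
    [[0,0,10,0,0,-0.07,85],[-0.5,14,23,0,0,0,85],[-0.5,16,23,0,0,0,85],[-0.5,18,23,0,0,0,85],[-0.5,18,23,0,0,0,85],[-0.5,18,23,0,0,0,85],[-0.5,18,23,0,0,0,85],[-1,18,23,0,0,0,85],[-1,18.4,23,0,0,0,85],[0,0,9,0,0,0,85]]
  ]
}}

```text
time_s: 5.3
eef_pos: [0.5663, 0.0997, 0.0779]
eef_rot: [-0.0, 0.993, 0.121, -0.002]
wrist_force: [0.1, 0.1, 0.4]
opening: 0.991
grasp_force: 0.0
```

```bash
python3 -c "
from h import *
plan(.5675,.1014,.013,14)"
```

```text
t 5.3 tcp [0.5663 0.0997 0.0779] a 13.9 ztool [-3.4e-03 -4.0e-04 -1.0e+00] open 84.6 F [0.1 0.1 0.4] grip 0.0 q [-0.03  0.37  1.72 -0.    1.06  1.3 ]
turn rz total -0.0017 shift [ 1.5 -1.3 64.9]
```

{"method": "jog_arm", "body": {
  "series": [
    [[0,0,10,0,0,0,85],[0,0,12,0,0,0,85],[0,0,12,0,0,0,85],[0,0,12,0,0,0,85],[0,0,10,0,0,0,85],[0,0,7,0,0,0,85],[0,0,4,0,0,0,85],[0,0,0,0,0,0,85],[0,0,0,0,0,0,40],[0,0,0,0,0,0,40]]
  ]
}}

```text
time_s: 6.3
eef_pos: [0.5679, 0.1015, 0.0139]
eef_rot: [0.0, 0.993, 0.122, 0.001]
wrist_force: [-0.5, 0.2, -0.1]
opening: 0.68
grasp_force: 0.0
```

{"method": "jog_arm", "body": {
  "series": [
    [[0,0,0,0,0,0,40],[0,0,0,0,0,0,40],[0,0,0,0,0,0,40],[0,0,0,0,0,0,40],[0,0,0,0,0,0,40],[0,0,0,0,0,0,40],[0,0,0,0,0,0,40],[0,0,0,0,0,0,40],[0,0,0,0,0,0,40],[0,0,0,0,0,0,40]]
  ]
}}

```text
time_s: 7.3
eef_pos: [0.5681, 0.1015, 0.0141]
eef_rot: [0.0, 0.993, 0.122, 0.001]
wrist_force: [-0.6, -0.5, 5.7]
opening: 0.622
grasp_force: 64.9
```

```bash
python3 -c "
from h import *
plan(.5646,-.1504,.10,6)"
```

```text
t 7.3 tcp [0.5681 0.1015 0.0141] a 14.02 ztool [ 0.0015 -0.     -1.    ] open 53.1 F [-0.6 -0.5  5.7] grip 64.9 q [-0.03  0.47  1.73  0.    0.94  1.3 ]
turn rz total 0.14 shift [-29.8 250.2 -85.9]
```

{"method": "jog_arm", "body": {
  "series": [
    [[0,0,-5,0,0,0,40],[0,0,-8,0,0,0,40],[0,0,-12,0,0,0,40],[0,0,-15,0,0,0,40],[0,0,-15,0,0,0.05,40],[0,0,-15,0,0,0.05,40],[0,0,-10,0,0,0.04,40],[-1,6,-6,0,0,0,40],[-1,12,0,0,0,0,40],[-2,18,0,0,0,0,40]]
  ]
}}

```text
time_s: 8.3
eef_pos: [0.567, 0.0648, 0.0995]
eef_rot: [0.0, 0.999, 0.053, 0.0]
wrist_force: [-0.3, -1.1, -2.6]
opening: 0.619
grasp_force: 64.1
```

{"method": "jog_arm", "body": {
  "series": [
    [[-3,24,0,0,0,0,40],[-3,27,0,0,0,0,40],[-3,27,0,0,0,0,40],[-3,27,0,0,0,0,40],[-3,27,0,0,0,0,40],[-3,27,0,0,0,0,40],[-3,24,0,0,0,0,40],[-3,20,0,0,0,0,40],[-2,11,0,0,0,0,40],[0,0,0,0,0,0,40]]
  ]
}}

```text
time_s: 9.3
eef_pos: [0.5631, -0.152, 0.0989]
eef_rot: [-0.0, 0.999, 0.051, -0.0]
wrist_force: [-0.6, -0.2, -2.9]
opening: 0.621
grasp_force: 64.1
```

```bash
python3 -c "
from h import *
c=ctrl.camera('side');cv2.imwrite('pics/s1.png',c['frame'][200:400,180:480].repeat(2,0).repeat(2,1))
plan(.5646,-.1504,.021,6)"
```

```text
t 9.35 tcp [ 0.5632 -0.1507  0.0989] a 5.93 ztool [-7.e-04  6.e-04 -1.e+00] open 53.3 F [-0.4  0.6 -2.6] grip 64.1 q [-0.47  0.35  1.69  0.    1.11  1.  ]
turn rz total -0.0012 shift [ 1.4 -0.2 77.9]
```

View pics/s1.png

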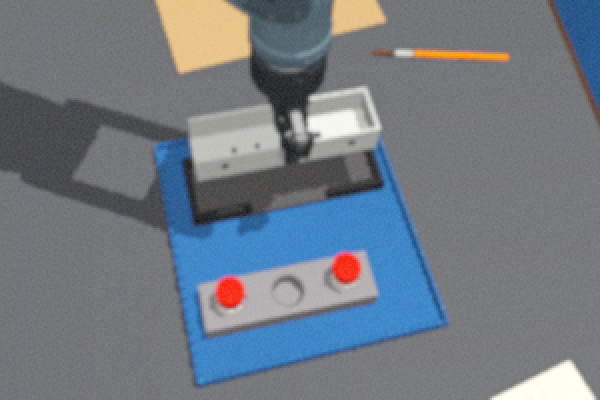

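The channel hangs level above the cradle at (285,140 in the crop), lined up with the pocket. Lowering it.

{"method": "jog_arm", "body": {
  "series": [
    [[2,0,4,0,0,0,40],[0,0,10,0,0,0,40],[0,0,13,0,0,0,40],[0,0,13,0,0,0,40],[0,0,12,0,0,0,40],[0,0,8,0,0,0,40],[0,0,6,0,0,0,40],[0,0,5,0,0,0,40],[0,0,4,0,0,0,40],[0,0,1,0,0,0,40]]
  ]
}}

```text
time_s: 10.35
eef_pos: [0.5656, -0.15, 0.023]
eef_rot: [-0.0, 0.999, 0.052, -0.0]
wrist_force: [1.0, 0.7, -2.1]
opening: 0.622
grasp_force: 64.1
```

```bash
python3 -c "
from h import *
plan(.5646,-.1504,.021,6)"
```

```text
t 10.35 tcp [ 0.5656 -0.15    0.023 ] a 6.0 ztool [-2.e-04  1.e-04 -1.e+00] open 53.1 F [ 1.   0.7 -2.1] grip 64.1 q [-0.46  0.47  1.71  0.    0.97  1.  ]
turn rz total -0.0 shift [-1.1  0.3  2. ]
```

{"method": "jog_arm", "body": {
  "series": [
    [[-0.5,0,1,0,0,0,40],[0,0,1,0,0,0,40],[0,0,0.5,0,0,0,40],[0,0,0,0,0,0,40],[0,0,0,0,0,0,60],[0,0,0,0,0,0,75],[0,0,0,0,0,0,85],[0,0,0,0,0,0,85],[0,0,0,0,0,0,85],[0,0,-3,0,0,0,85]]
  ]
}}

```text
time_s: 11.35
eef_pos: [0.5649, -0.1499, 0.0235]
eef_rot: [-0.0, 0.999, 0.052, -0.0]
wrist_force: [0.0, -0.0, -1.1]
opening: 0.996
grasp_force: 0.0
```

{"method": "jog_arm", "body": {
  "series": [
    [[0,0,-8,0,0,0,85],[0,0,-14,0,0,0,85],[0,0,-20,0,0,0,85],[0,0,-20,0,0,0,85],[0,0,-20,0,0,0,85],[0,0,-20,0,0,0,85],[0,0,-20,0,0,0,85],[0,0,-15,0,0,0,85],[0,0,-6,0,0,0,85],[0,0,0,0,0,0,85]]
  ]
}}

```text
time_s: 12.35
eef_pos: [0.5658, -0.1503, 0.1681]
eef_rot: [0.001, 0.999, 0.052, 0.001]
wrist_force: [-0.2, -1.1, -0.2]
opening: 0.993
grasp_force: 0.0
```

```bash
cat > chan.py <<'E'
from h import *
def rect(q):
    (c,s,t)=cv2.minAreaRect(q.astype(np.float32))
    if s[0]<s[1]: s=s[::-1];t+=90
    return np.round(c,4),np.round(s,4),round((t+90)%180-90,2)
c=ctrl.camera('top');P=cloud(c)
q=P[165:262,376:426].reshape(-1,3);q=q[(q[:,2]>.04)&(q[:,2]<.056)];print('rim',len(q),q[:,2].mean(),rect(q[:,:2]))
E
python3 - <<'E'
from h import *
import runpy
c=ctrl.camera('wrist');cv2.imwrite('pics/w4.png',c['frame']);np.save('w3.npy',c,allow_pickle=True)
runpy.run_path('chan.py')
st()
plan(.469,.2,.12,96)
E
```

```text
rim 45 0.047672697214324426 (array([ 0.6168, -0.1426]), array([0.0957, 0.0478]), 12.86)
t 12.45 tcp [ 0.5647 -0.1498  0.1661] a 6.01 ztool [-1.e-03  5.e-04 -1.e+00] open 84.9 F [ 0.3 -0.3 -0. ] grip 0.0 q [-0.46  0.27  1.64  0.    1.23  1.  ]
t 12.45 tcp [ 0.5647 -0.1498  0.1661] a 6.01 ztool [-1.e-03  5.e-04 -1.e+00] open 84.9 F [ 0.3 -0.3 -0. ] grip 0.0 q [-0.46  0.27  1.64  0.    1.23  1.  ]
turn rz total -1.5707 shift [357.9 -58.6  46.1]
```

View pics/w4.png

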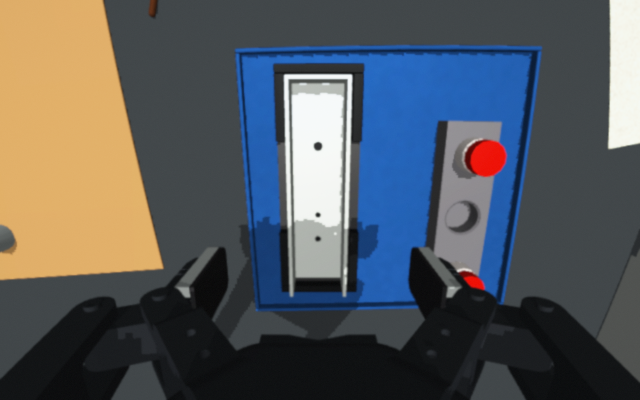

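The channel sits inside the cradle pocket, with the single hole at (318,146) and the pair at (318,214) and (318,239). I'll fix the hole positions and turn towards the spacer.

{"method": "jog_arm", "body": {
  "series": [
    [[0,0,0,0,0,-0.06,60],[0,0,0,0,0,-0.14,60],[0,0,0,0,0,-0.14,60],[0,0,0,0,0,-0.14,60],[0,0,0,0,0,-0.14,60],[0,0,0,0,0,-0.14,60],[0,0,0,0,0,-0.14,60],[0,0,0,0,0,-0.14,60],[0,0,0,0,0,-0.14,60],[0,0,0,0,0,-0.14,60]]
  ]
}}

```text
time_s: 13.45
eef_pos: [0.5644, -0.1497, 0.1652]
eef_rot: [-0.001, 0.755, 0.656, -0.001]
wrist_force: [-0.5, -1.9, 0.4]
opening: 0.703
grasp_force: 0.0
```

{"method": "jog_arm", "body": {
  "series": [
    [[0,0,0,0,0,-0.14,60],[0,0,0,0,0,-0.11,60],[20,-3,0,0,0,0,60],[30,-5,0,0,0,0,60],[30,-5,0,0,0,0,60],[30,-5,0,0,0,0,60],[30,-5,0,0,0,0,60],[30,-5,0,0,0,0,60],[30,-5,0,0,0,0,60],[30,-5,0,0,0,0,60]]
  ]
}}

```text
time_s: 14.45
eef_pos: [0.5017, 0.0769, 0.1658]
eef_rot: [-0.001, 0.67, 0.742, -0.0]
wrist_force: [0.8, -0.1, -1.2]
opening: 0.701
grasp_force: 0.0
```

{"method": "jog_arm", "body": {
  "series": [
    [[30,-5,5,0,0,0,60],[30,-5,10,0,0,0,60],[30,-5,10,0,0,0,60],[25,-4,10,0,0,0,60],[13,-2,10,0,0,0,60],[0,0,5,0,0,0,60],[0,0,0,0,0,0,60],[0,0,0,0,0,0,60],[0,0,0,0,0,0,60],[0,0,0,0,0,0,60]]
  ]
}}

```text
time_s: 15.45
eef_pos: [0.47, 0.1992, 0.1173]
eef_rot: [0.0, 0.67, 0.742, 0.0]
wrist_force: [0.5, 0.1, 0.7]
opening: 0.702
grasp_force: 0.0
```

```bash
python3 - <<'E'
from h import *
c=np.load('w3.npy',allow_pickle=True).item();g=cv2.cvtColor(c['frame'],cv2.COLOR_BGR2GRAY);P=cloud(c)
m=(g[135:250,305:332]<130).astype(np.uint8);k,_,s,ce=cv2.connectedComponentsWithStats(m)
for i in range(1,k):
    if s[i,4]>5: print(s[i],ce[i]+[305,135],np.round(onz(c,ce[i][0]+305,ce[i][1]+135,.013),4))
q=P[60:245,270:370].reshape(-1,3);r=q[(q[:,2]>.045)&(q[:,2]<.056)];print('rim z',np.median(r[:,2]),'floor',np.median(P[170:200,310:325,2]))
# outer side faces of the rim: upper part
print(cv2.minAreaRect(r[:,:2].astype(np.float32)))
plan(.469,.2,.007,96)
E
```

```text
[ 9  7  8  8 50] [317.5  145.64] [ 0.6043 -0.1453  0.013 ]
[11 78  4  4 14] [317.5 214.5] [ 0.5355 -0.1525  0.013 ]
[ 10 101   6   6  27] [317.44444444 238.2962963 ] [ 0.5096 -0.1552  0.013 ]
rim z 0.04989654042538558 floor 0.013091738855587787
((0.5905070304870605, -0.14642876386642456), (0.14678166806697845, 0.05433030053973198), 5.862461090087891)
t 15.45 tcp [0.47   0.1992 0.1173] a 95.87 ztool [ 1.e-03  1.e-04 -1.e+00] open 59.9 F [0.5 0.1 0.7] grip 0.0 q [ 0.17  0.17  1.87 -0.    1.1   0.07]
turn rz total -0.0022 shift [  0.9  -1.  110.3]
```

{"method": "jog_arm", "body": {
  "series": [
    [[1,-1,8,0,0,0,60],[0,0,16,0,0,0,60],[0,0,18,0,0,0,60],[0,0,18,0,0,0,60],[0,0,16,0,0,0,60],[0,0,14,0,0,0,60],[0,0,10,0,0,0,60],[0,0,6,0,0,0,60],[0,0,4,0,0,0,60],[0,0,0,0,0,0,60]]
  ]
}}

```text
time_s: 16.45
eef_pos: [0.4682, 0.2008, 0.0066]
eef_rot: [-0.0, 0.669, 0.743, -0.0]
wrist_force: [1.1, 0.5, 0.2]
opening: 0.699
grasp_force: 0.0
```

{"method": "jog_arm", "body": {
  "series": [
    [[0,0,0,0,0,0,45],[0,0,0,0,0,0,35],[0,0,0,0,0,0,28],[0,0,0,0,0,0,20],[0,0,0,0,0,0,20],[0,0,0,0,0,0,20],[0,0,0,0,0,0,20],[0,0,0,0,0,0,20],[0,0,0,0,0,0,20],[0,0,0,0,0,0,20]]
  ]
}}

```text
time_s: 17.45
eef_pos: [0.4689, 0.2009, 0.0076]
eef_rot: [0.0, 0.669, 0.743, 0.001]
wrist_force: [-1.2, -1.1, 6.3]
opening: 0.323
grasp_force: 59.1
```

```bash
python3 -c "
from h import *
plan(.6043,-.1453,.11,96)"
```

```text
t 17.45 tcp [0.4689 0.2009 0.0076] a 95.96 ztool [ 1.3e-03  2.0e-04 -1.0e+00] open 27.6 F [-1.2 -1.1  6.3] grip 59.1 q [0.17 0.37 1.9  0.   0.87 0.07]
turn rz total -0.0006 shift [-358.5   98.5 -102.4]
```

{"method": "jog_arm", "body": {
  "series": [
    [[0,0,-4,0,0,0,20],[0,0,-8,0,0,0,20],[0,0,-14,0,0,0,20],[0,0,-18,0,0,0,20],[0,0,-18,0,0,0,20],[0,0,-18,0,0,0,20],[-6,2,-14,0,0,0,20],[-12,3,-8,0,0,0,20],[-20,5.5,0,0,0,0,20],[-26,7,0,0,0,0,20]]
  ]
}}

```text
time_s: 18.45
eef_pos: [0.4926, 0.138, 0.1093]
eef_rot: [0.0, 0.669, 0.743, 0.0]
wrist_force: [-0.1, 0.6, -0.1]
opening: 0.325
grasp_force: 59.1
```

{"method": "jog_arm", "body": {
  "series": [
    [[-30,8,0,0,0,0,20],[-32,9,0,0,0,0,20],[-32,9,0,0,0,0,20],[-32,9,0,0,0,0,20],[-32,9,0,0,0,0,20],[-32,9,0,0,0,0,20],[-32,9,0,0,0,0,20],[-30,8,0,0,0,0,20],[-24,6,0,0,0,0,20],[-12,3,0,0,0,0,20]]
  ]
}}

```text
time_s: 19.45
eef_pos: [0.6008, -0.1425, 0.1087]
eef_rot: [0.0, 0.67, 0.742, -0.0]
wrist_force: [-0.1, -0.0, 0.2]
opening: 0.325
grasp_force: 59.1
```

{"method": "jog_arm", "body": {
  "series": [
    [[-5,1.5,0,0,0,0,20],[0,0,0,0,0,0,20],[0,0,0,0,0,0,20],[0,0,0,0,0,0,20],[0,0,0,0,0,0,20],[0,0,0,0,0,0,20],[0,0,0,0,0,0,20],[0,0,0,0,0,0,20],[0,0,0,0,0,0,20],[0,0,0,0,0,0,20]]
  ]
}}

```text
time_s: 20.45
eef_pos: [0.6028, -0.1441, 0.1088]
eef_rot: [-0.0, 0.669, 0.743, 0.0]
wrist_force: [-0.1, -0.9, -0.3]
opening: 0.321
grasp_force: 59.1
```

```bash
python3 -c "
from h import *
c=ctrl.camera('wrist');cv2.imwrite('pics/w5.png',c['frame'])
plan(.6043,-.1453,.018,96)"
```

```text
t 20.5 tcp [ 0.6028 -0.1441  0.1088] a 95.96 ztool [-0. -0. -1.] open 27.6 F [ 0.5  0.5 -0.9] grip 59.1 q [-0.43  0.41  1.58 -0.    1.15 -0.53]
turn rz total -0.0008 shift [-1.3  1.4 90.8]
```

View pics/w5.png

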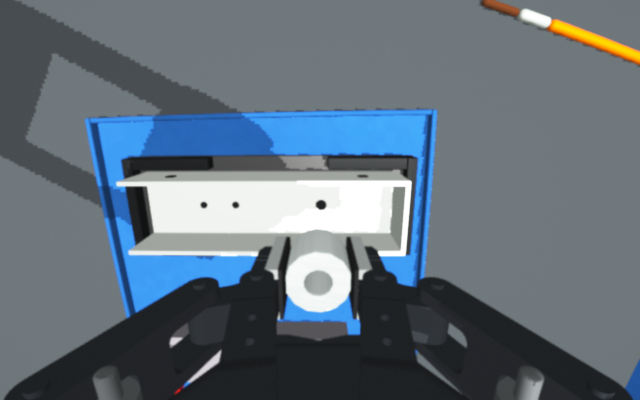

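The spacer is held upright at (318,270) between the fingers, lined up with the single hole (321,205) along the channel. Lowering it.

{"method": "jog_arm", "body": {
  "series": [
    [[-1,1,6,0,0,0,20],[0,0,12,0,0,0,20],[0,0,15,0,0,0,20],[0,0,15,0,0,0,20],[0,0,12,0,0,0,20],[0,0,10,0,0,0,20],[0,0,8,0,0,0,20],[0,0,6,0,0,0,20],[0,0,3,0,0,0,20],[0,0,1,0,0,0,20]]
  ]
}}

```text
time_s: 21.5
eef_pos: [0.604, -0.1451, 0.0207]
eef_rot: [0.0, 0.669, 0.743, 0.0]
wrist_force: [0.0, 0.3, -0.0]
opening: 0.325
grasp_force: 59.1
```

```bash
python3 -c "
from h import *
plan(.6043,-.1453,.0176,96)"
```

```text
t 21.5 tcp [ 0.604  -0.1451  0.0207] a 95.96 ztool [ 1.e-04 -1.e-04 -1.e+00] open 27.8 F [ 0.   0.3 -0. ] grip 59.1 q [-0.43  0.54  1.61 -0.    1.   -0.53]
turn rz total -0.0007 shift [-0.3  0.3  3.1]
```

{"method": "jog_arm", "body": {
  "series": [
    [[0,0,1,0,0,0,20],[0,0,1,0,0,0,20],[0,0,1,0,0,0,20],[0,0,0,0,0,0,20],[0,0,0,0,0,0,32],[0,0,0,0,0,0,40],[0,0,0,0,0,0,48],[0,0,0,0,0,0,48],[0,0,0,0,0,0,48],[0,0,-3,0,0,0,48]]
  ]
}}

```text
time_s: 22.5
eef_pos: [0.6035, -0.1449, 0.0205]
eef_rot: [-0.0, 0.669, 0.743, -0.0]
wrist_force: [0.2, 0.4, 0.4]
opening: 0.564
grasp_force: 0.0
```

{"method": "jog_arm", "body": {
  "series": [
    [[0,0,-6,0,0,0,48],[0,0,-10,0,0,0,48],[0,0,-14,0,0,0,48],[0,0,-16,0,0,0,60],[0,0,-18,0,0,0,70],[0,0,-18,0,0,-0.1,70],[0,0,-14,0,0,-0.12,70],[0,0,-8,0,0,-0.12,70],[0,0,0,0,0,-0.12,70],[0,0,0,0,0,-0.12,70]]
  ]
}}

```text
time_s: 23.5
eef_pos: [0.6047, -0.1453, 0.1272]
eef_rot: [0.001, 0.427, 0.904, 0.0]
wrist_force: [0.6, 0.3, 0.1]
opening: 0.817
grasp_force: 0.0
```

```bash
python3 -c "
from h import *
plan(.5518,.2154,.10,129.5)
c=ctrl.camera('side');cv2.imwrite('pics/s2.png',cv2.resize(c['frame'][230:350,240:400],None,fx=3,fy=3))"
```

```text
t 23.5 tcp [ 0.6047 -0.1453  0.1272] a 129.48 ztool [ 0.0026 -0.0012 -1.    ] open 69.8 F [0.6 0.3 0.1] grip 0.0 q [-0.43  0.39  1.57  0.    1.18 -1.12]
turn rz total -0.0004 shift [312.  188.7  27.2]
```

View pics/s2.png

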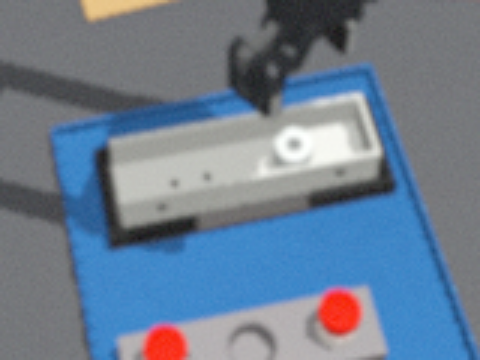

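The spacer stands in the channel at (293,145). On to the block.

{"method": "jog_arm", "body": {
  "series": [
    [[10,6,0,0,0,0,70],[22,13,0,0,0,0,70],[30,18,0,0,0,0,70],[30,18,0,0,0,0,70],[30,18,0,0,0,0,70],[30,18,0,0,0,0,70],[30,18,0,0,0,0,70],[30,18,0,0,0,0,70],[30,18,0,0,0,0,70],[30,18,5,0,0,0,70]]
  ]
}}

```text
time_s: 24.55
eef_pos: [0.5582, 0.171, 0.1211]
eef_rot: [0.001, 0.43, 0.903, 0.001]
wrist_force: [1.0, 0.2, -0.4]
opening: 0.818
grasp_force: 0.0
```

{"method": "jog_arm", "body": {
  "series": [
    [[24,15,8,0,0,0,70],[12,8,8,0,0,0,70],[4,3,6,0,0,0,70],[0,0,0,0,0,0,70],[0,0,0,0,0,0,70],[0,0,0,0,0,0,70],[0,0,0,0,0,0,70],[0,0,0,0,0,0,70],[0,0,0,0,0,0,70],[0,0,0,0,0,0,70]]
  ]
}}

```text
time_s: 25.55
eef_pos: [0.5533, 0.2161, 0.0979]
eef_rot: [0.0, 0.429, 0.903, 0.0]
wrist_force: [0.1, 0.1, -1.4]
opening: 0.817
grasp_force: 0.0
```

```bash
python3 -c "
from h import *
plan(.5518,.2154,.007,129.5)"
```

```text
t 25.55 tcp [0.5533 0.2161 0.0979] a 129.17 ztool [ 1.e-04  0.e+00 -1.e+00] open 69.8 F [ 0.1  0.1 -1.4] grip 0.0 q [ 0.17  0.37  1.66  0.    1.11 -0.51]
turn rz total -0.0058 shift [ 0.4 -1.6 90.9]
```

{"method": "jog_arm", "body": {
  "series": [
    [[0.5,-1.5,8,0,0,-0.006,70],[0,0,14,0,0,0,70],[0,0,16,0,0,0,70],[0,0,16,0,0,0,70],[0,0,14,0,0,0,70],[0,0,10,0,0,0,70],[0,0,8,0,0,0,70],[0,0,4,0,0,0,70],[0,0,3,0,0,0,70],[0,0,0,0,0,0,70]]
  ]
}}

```text
time_s: 26.55
eef_pos: [0.5518, 0.2157, 0.0048]
eef_rot: [0.0, 0.426, 0.905, 0.0]
wrist_force: [-0.4, 0.1, 0.3]
opening: 0.821
grasp_force: 0.0
```

{"method": "jog_arm", "body": {
  "series": [
    [[0,0,0,0,0,0,55],[0,0,0,0,0,0,45],[0,0,0,0,0,0,38],[0,0,0,0,0,0,30],[0,0,0,0,0,0,30],[0,0,0,0,0,0,30],[0,0,0,0,0,0,30],[0,0,0,0,0,0,30],[0,0,0,0,0,0,30],[0,0,0,0,0,0,30]]
  ]
}}

```text
time_s: 27.55
eef_pos: [0.5524, 0.2158, 0.0056]
eef_rot: [0.001, 0.426, 0.905, 0.0]
wrist_force: [-1.0, 0.5, 6.4]
opening: 0.451
grasp_force: 62.0
```

```bash
python3 -c "
from h import *
plan(.5226,-.1539,.11,96)"
```

```text
t 27.55 tcp [0.5524 0.2158 0.0056] a 129.54 ztool [ 1.4e-03  2.0e-04 -1.0e+00] open 38.6 F [-1.   0.5  6.4] grip 62.0 q [ 0.17  0.51  1.69 -0.    0.94 -0.52]
turn rz total 0.5853 shift [-364.6  -68.3 -104.4]
```

{"method": "jog_arm", "body": {
  "series": [
    [[0,0,-4,0,0,0,30],[0,0,-8,0,0,0,30],[0,0,-14,0,0,0,30],[0,0,-18,0,0,0,30],[0,0,-18,0,0,0.085,30],[0,0,-18,0,0,0.1,30],[0,0,-14,0,0,0.1,30],[0,0,-10,0,0,0.1,30],[0,0,0,0,0,0.1,30],[0,0,0,0,0,0.1,30]]
  ]
}}

```text
time_s: 28.55
eef_pos: [0.5523, 0.2158, 0.1106]
eef_rot: [0.001, 0.671, 0.742, 0.001]
wrist_force: [0.4, 0.4, -0.6]
opening: 0.453
grasp_force: 61.5
```

{"method": "jog_arm", "body": {
  "series": [
    [[-12,-2,0,0,0,0,30],[-24,-4,0,0,0,0,30],[-32,-6,0,0,0,0,30],[-34,-6,0,0,0,0,30],[-36,-7,0,0,0,0,30],[-36,-7,0,0,0,0,30],[-36,-7,0,0,0,0,30],[-36,-7,0,0,0,0,30],[-36,-7,0,0,0,0,30],[-34,-6,0,0,0,0,30]]
  ]
}}

```text
time_s: 29.55
eef_pos: [0.5254, -0.107, 0.1094]
eef_rot: [0.0, 0.668, 0.744, -0.0]
wrist_force: [-0.8, 0.1, -0.7]
opening: 0.452
grasp_force: 61.5
```

{"method": "jog_arm", "body": {
  "series": [
    [[-26,-5,0,0,0,0,30],[-16,-3,0,0,0,0,30],[-6,-1,0,0,0,0,30],[0,0,0,0,0,0,30],[0,0,0,0,0,0,30],[0,0,0,0,0,0,30],[0,0,0,0,0,0,30],[0,0,0,0,0,0,30],[0,0,0,0,0,0,30],[0,0,0,0,0,0,30]]
  ]
}}

```text
time_s: 30.55
eef_pos: [0.5223, -0.1532, 0.1088]
eef_rot: [-0.0, 0.669, 0.743, -0.0]
wrist_force: [0.3, -1.0, 0.1]
opening: 0.455
grasp_force: 61.5
```

```bash
python3 -c "
from h import *
plan(.5226,-.1539,.0156,96)
c=ctrl.camera('wrist');cv2.imwrite('pics/w6.png',c['frame'])"
```

```text
t 30.55 tcp [ 0.5223 -0.1532  0.1088] a 96.04 ztool [-0.  0. -1.] open 38.9 F [ 0.3 -1.   0.1] grip 61.5 q [-0.5   0.26  1.78  0.    1.1  -0.61]
turn rz total 0.0006 shift [-0.7  0.2 93.2]
```

View pics/w6.png

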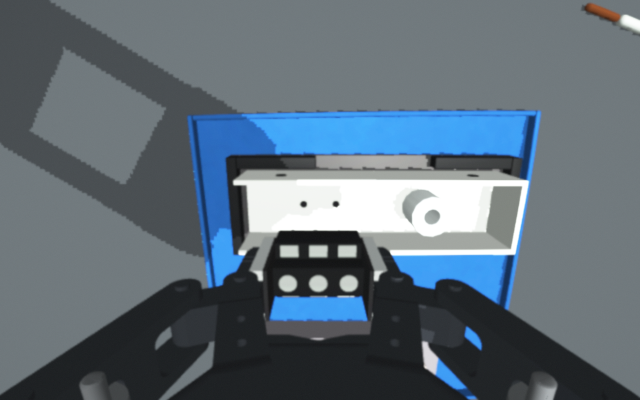

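The block is held square at (318,270), centred on the pair of holes (304,204) and (336,204). The spacer stands upright at (430,212). Lowering the block.

{"method": "jog_arm", "body": {
  "series": [
    [[-0.5,0,6,0,0,0,30],[0,0,12,0,0,0,30],[0,0,15,0,0,0,30],[0,0,15,0,0,0,30],[0,0,12,0,0,0,30],[0,0,10,0,0,0,30],[0,0,9,0,0,0,30],[0,0,6,0,0,0,30],[0,0,4,0,0,0,30],[0,0,1,0,0,0,30]]
  ]
}}

```text
time_s: 31.6
eef_pos: [0.5223, -0.1539, 0.0185]
eef_rot: [-0.0, 0.669, 0.743, -0.0]
wrist_force: [0.1, -0.2, -0.8]
opening: 0.453
grasp_force: 61.5
```

```bash
python3 -c "
from h import *
plan(.5226,-.1539,.0156,96)"
```

```text
t 31.6 tcp [ 0.5223 -0.1539  0.0185] a 96.02 ztool [-2.e-04  1.e-04 -1.e+00] open 38.7 F [ 0.1 -0.2 -0.8] grip 61.5 q [-0.5   0.41  1.81  0.    0.92 -0.61]
turn rz total 0.0003 shift [-0.   0.3  2.9]
```

{"method": "jog_arm", "body": {
  "series": [
    [[0,0,1,0,0,0,30],[0,0,1,0,0,0,30],[0,0,0.8,0,0,0,30],[0,0,0,0,0,0,30],[0,0,0,0,0,0,42],[0,0,0,0,0,0,50],[0,0,0,0,0,0,54],[0,0,0,0,0,0,54],[0,0,0,0,0,0,54],[0,0,-3,0,0,0,54]]
  ]
}}

```text
time_s: 32.6
eef_pos: [0.522, -0.1538, 0.0187]
eef_rot: [-0.0, 0.669, 0.743, -0.0]
wrist_force: [0.3, -0.3, 0.6]
opening: 0.632
grasp_force: 0.0
```

{"method": "jog_arm", "body": {
  "series": [
    [[0,0,-6,0,0,0,54],[0,0,-10,0,0,0,54],[0,0,-14,0,0,0,54],[0,0,-16,0,0,0,70],[0,0,-18,0,0,0,78],[0,0,-18,0,0,0.1,85],[0,0,-14,0,0,0.14,85],[0,0,-8,0,0,0.14,85],[0,0,0,0,0,0.14,85],[0,0,0,0,0,0.14,85]]
  ]
}}

```text
time_s: 33.6
eef_pos: [0.523, -0.1542, 0.125]
eef_rot: [0.001, 0.875, 0.484, 0.001]
wrist_force: [0.1, -0.3, -0.3]
opening: 0.995
grasp_force: 0.0
```

{"method": "jog_arm", "body": {
  "series": [
    [[0,0,-10,0,0,0.14,85],[0,0,-10,0,0,0.14,85],[0,0,-10,0,0,0.14,85],[0,0,0,0,0,0.14,85],[0,0,0,0,0,0.14,85],[0,0,0,0,0,0.1,85],[0,0,0,0,0,0.085,85],[0,0,0,0,0,0,85],[0,0,0,0,0,0,85],[0,0,0,0,0,0,85]]
  ]
}}

```text
time_s: 34.6
eef_pos: [0.5224, -0.154, 0.1535]
eef_rot: [0.0, 0.998, 0.066, 0.0]
wrist_force: [-0.4, 0.0, 0.1]
opening: 0.998
grasp_force: 0.0
```

```bash
python3 - <<'E'
from h import *
c=ctrl.camera('wrist');np.save('w4.npy',c,allow_pickle=True);P=cloud(c)
cv2.imwrite('pics/w7.png',c['frame'])
p,a=st()
for s in (1,-1):
    d=P-p;ty=np.sin(a)*d[...,0]-np.cos(a)*d[...,1];tx=np.cos(a)*d[...,0]+np.sin(a)*d[...,1]
    m=(c['z_map']>0)&(s*ty>30)if 0 else (c['z_map']>0)&(s*ty>.03)&(s*ty<.07)&(abs(tx)<.03)&(d[...,2]>-.04)
    print(s,m.sum(),'lowest over tcp',np.percentile(d[m][:,2],[0,2,10]),'inner face',np.percentile(s*ty[m],[0,2,10,50]))
plan(.5447,.3417,.10,7.5)
E
```

```text
t 34.65 tcp [ 0.5224 -0.154   0.1533] a 7.57 ztool [ 3.e-04 -2.e-04 -1.e+00] open 85.0 F [ 0.1  0.5 -0.5] grip 0.0 q [-0.5   0.2   1.75 -0.    1.19  0.93]
1 16296 lowest over tcp [0.01201767 0.02162303 0.04011345] inner face [0.03000937 0.03127801 0.03813788 0.0581478 ]
-1 16138 lowest over tcp [0.01280319 0.02149572 0.03980733] inner face [0.0300056  0.03118975 0.03767701 0.05920324]
t 34.65 tcp [ 0.5224 -0.154   0.1533] a 7.57 ztool [ 3.e-04 -2.e-04 -1.e+00] open 85.0 F [ 0.1  0.5 -0.5] grip 0.0 q [-0.5   0.2   1.75 -0.    1.19  0.93]
turn rz total 0.0013 shift [  86.8 -488.5   53.3]
```

View pics/w7.png

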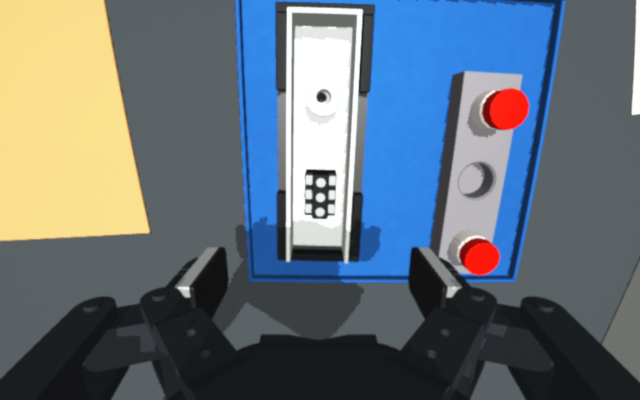

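The block sits square over the pair at (320,195) and the spacer over its hole at (322,98). The open fingertips are about 12 mm above the TCP, so the cover needs a lower TCP. Moving to the cover.

{"method": "jog_arm", "body": {
  "series": [
    [[2,-12,0,0,0,0,85],[4,-24,0,0,0,0,85],[6,-35,0,0,0,0,85],[6,-36,0,0,0,0,85],[7,-38,0,0,0,0,85],[7,-38,0,0,0,0,85],[7,-38,0,0,0,0,85],[7,-38,0,0,0,0,85],[7,-38,0,0,0,0,85],[7,-38,0,0,0,0,85]]
  ]
}}

```text
time_s: 35.65
eef_pos: [0.5374, 0.1884, 0.153]
eef_rot: [-0.0, 0.998, 0.066, -0.0]
wrist_force: [0.6, -0.2, 0.6]
opening: 0.992
grasp_force: 0.0
```

{"method": "jog_arm", "body": {
  "series": [
    [[7,-38,5,0,0,0,85],[7,-38,10,0,0,0,85],[6,-36,12,0,0,0,85],[4,-25,12,0,0,0,85],[2,-12,9,0,0,0,85],[1,-5,5,0,0,0,85],[0,0,0,0,0,0,85],[0,0,0,0,0,0,85],[0,0,0,0,0,0,85],[0,0,0,0,0,0,85]]
  ]
}}

```text
time_s: 36.65
eef_pos: [0.5454, 0.3414, 0.1008]
eef_rot: [-0.0, 0.998, 0.065, 0.001]
wrist_force: [0.1, -0.5, -0.6]
opening: 0.995
grasp_force: 0.0
```

```bash
python3 -c "
from h import *
plan(.5447,.3417,-.002,7.5)"
```

```text
t 36.65 tcp [0.5454 0.3414 0.1008] a 7.42 ztool [ 1.e-03  3.e-04 -1.e+00] open 85.0 F [ 0.1 -0.5 -0.6] grip 0.0 q [ 0.38  0.46  1.52 -0.    1.15  1.82]
turn rz total -0.0014 shift [ -0.7  -0.4 102.8]
```

{"method": "jog_arm", "body": {
  "series": [
    [[-0.5,-0.5,8,0,0,0,85],[0,0,14,0,0,0,85],[0,0,17,0,0,0,85],[0,0,17,0,0,0,85],[0,0,16,0,0,0,85],[0,0,13,0,0,0,85],[0,0,9,0,0,0,85],[0,0,5,0,0,0,85],[0,0,3.5,0,0,0,85],[0,0,0,0,0,0,85]]
  ]
}}

```text
time_s: 37.65
eef_pos: [0.5443, 0.3427, -0.0026]
eef_rot: [-0.0, 0.998, 0.065, 0.0]
wrist_force: [0.4, 0.5, -0.1]
opening: 0.996
grasp_force: 0.0
```

```bash
python3 -c "
from h import *
plan(.5447,.3417,-.002,7.5)"
```

```text
t 37.65 tcp [ 0.5443  0.3427 -0.0026] a 7.5 ztool [ 1.e-04  0.e+00 -1.e+00] open 85.1 F [ 0.4  0.5 -0.1] grip 0.0 q [0.38 0.61 1.55 0.   0.98 1.82]
turn rz total -0.0001 shift [ 0.2  1.1 -0.6]
```

{"method": "jog_arm", "body": {
  "series": [
    [[0,0,0,0,0,0,78],[0,0,0,0,0,0,72],[0,0,0,0,0,0,66],[0,0,0,0,0,0,60],[0,0,0,0,0,0,55],[0,0,0,0,0,0,55],[0,0,0,0,0,0,55],[0,0,0,0,0,0,55],[0,0,0,0,0,0,55],[0,0,0,0,0,0,55]]
  ]
}}

```text
time_s: 38.65
eef_pos: [0.545, 0.343, -0.0011]
eef_rot: [-0.0, 0.998, 0.065, 0.001]
wrist_force: [-1.3, -0.5, 5.9]
opening: 0.759
grasp_force: 67.2
```

```bash
python3 -c "
from h import *
plan(.5646,-.1504,.11,6)"
```

```text
t 38.65 tcp [ 0.545   0.343  -0.0011] a 7.5 ztool [ 1.7e-03  6.0e-04 -1.0e+00] open 64.9 F [-1.3 -0.5  5.9] grip 67.2 q [ 0.38  0.61  1.55 -0.    0.98  1.82]
turn rz total 0.0261 shift [ -32.1  492.7 -111.1]
```

{"method": "jog_arm", "body": {
  "series": [
    [[0,0,-3,0,0,0,55],[0,0,-7,0,0,0,55],[0,0,-12,0,0,0,55],[0,0,-17,0,0,0,55],[0,0,-18,0,0,0,55],[0,0,-18,0,0,0,55],[0,0,-16,0,0,0.013,55],[0,0,-12,0,0,0.013,55],[0,0,-7,0,0,0,55],[0,0,0,0,0,0,55]]
  ]
}}

```text
time_s: 39.65
eef_pos: [0.5449, 0.3429, 0.1089]
eef_rot: [-0.0, 0.999, 0.052, 0.001]
wrist_force: [-0.3, 0.5, -0.5]
opening: 0.765
grasp_force: 66.5
```

{"method": "jog_arm", "body": {
  "series": [
    [[-1,12,0,0,0,0,55],[-2,22,0,0,0,0,55],[-2,30,0,0,0,0,55],[-2,34,0,0,0,0,55],[-2,34,0,0,0,0,55],[-2,34,0,0,0,0,55],[-2,34,0,0,0,0,55],[-2,34,0,0,0,0,55],[-2,34,0,0,0,0,55],[-2,34,0,0,0,0,55]]
  ]
}}

```text
time_s: 40.65
eef_pos: [0.5556, 0.0383, 0.1063]
eef_rot: [-0.0, 0.999, 0.052, -0.001]
wrist_force: [-0.6, 0.2, -1.4]
opening: 0.764
grasp_force: 66.5
```

{"method": "jog_arm", "body": {
  "series": [
    [[-2,34,0,0,0,0,55],[-2,34,0,0,0,0,55],[-2,34,0,0,0,0,55],[-2,34,0,0,0,0,55],[-2,28,0,0,0,0,55],[-2,18,0,0,0,0,55],[-1,8,0,0,0,0,55],[0,0,0,0,0,0,55],[0,0,0,0,0,0,55],[0,0,0,0,0,0,55]]
  ]
}}

```text
time_s: 41.65
eef_pos: [0.5638, -0.1486, 0.1073]
eef_rot: [-0.0, 0.999, 0.053, -0.0]
wrist_force: [-0.2, 0.2, -0.8]
opening: 0.758
grasp_force: 66.6
```

```bash
python3 - <<'E'
from h import *
c=ctrl.camera('wrist');np.save('w5.npy',c,allow_pickle=True);P=cloud(c)
cv2.imwrite('pics/w8.png',c['frame'])
p,a=st();d=P-p
plan(.5645,-.1494,.05,5.95)
E
```

```text
t 41.7 tcp [ 0.5638 -0.1487  0.1074] a 6.1 ztool [-3.e-04  4.e-04 -1.e+00] open 65.1 F [-0.5 -0.  -0.8] grip 66.6 q [-0.46  0.34  1.68  0.    1.12  1.  ]
t 41.7 tcp [ 0.5638 -0.1487  0.1074] a 6.1 ztool [-3.e-04  4.e-04 -1.e+00] open 65.1 F [-0.5 -0.  -0.8] grip 66.6 q [-0.46  0.34  1.68  0.    1.12  1.  ]
turn rz total 0.0025 shift [ 0.6  0.8 57.4]
```

View pics/w8.png

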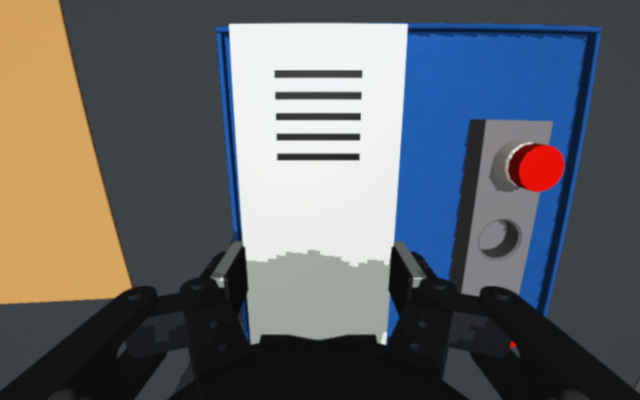

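The cover is gripped in the middle, spanning (230–407, 24 to 335), with its slots showing. I'll check its tilt and height from depth.

```bash
python3 - <<'E'
from h import *
c=np.load('w5.npy',allow_pickle=True).item();P=cloud(c);p,a=st()
m=(P[...,2]>.09)&(P[...,2]<.14);m[:,:225]=0;m[:,410:]=0;m[240:]=0
q=P[m];A=np.c_[q[:,:2]-p[:2],np.ones(len(q))];s=np.linalg.lstsq(A,q[:,2],rcond=None)[0];r=q[:,2]-A@s
k=abs(r)<.003;s=np.linalg.lstsq(A[k],q[k,2],rcond=None)[0];print('plane slope,z',s, 'top-tcp',s[2]-p[2])
d=q[k]-p;tx=np.cos(a)*d[:,0]+np.sin(a)*d[:,1];ty=np.sin(a)*d[:,0]-np.cos(a)*d[:,1]
print('far end tx',np.percentile(tx,99.7),'sides',[(np.percentile(ty[(tx>x-.01)&(tx<x+.01)],[.5,99.5])) for x in(.03,.06,.09)])
E
```

```text
t 41.7 tcp [ 0.5638 -0.1487  0.1074] a 6.1 ztool [-3.e-04  4.e-04 -1.e+00] open 65.1 F [-0.5 -0.  -0.8] grip 66.6 q [-0.46  0.34  1.68  0.    1.12  1.  ]
plane slope,z [-3.18205882e-03  3.52586816e-06  1.23520105e-01] top-tcp 0.01612362786470832
far end tx 0.09981566680192108 sides [array([-0.03382124,  0.03227102]), array([-0.0339542 ,  0.03241491]), array([-0.03394343,  0.03236758])]
```

{"method": "jog_arm", "body": {
  "series": [
    [[0.6,1.4,4,0,0,0.002,55],[0,0,9,0,0,0,55],[0,0,12,0,0,0,55],[0,0,12,0,0,0,55],[0,0,9,0,0,0,55],[0,0,6,0,0,0,55],[0,0,4,0,0,0,55],[0,0,3,0,0,0,55],[0,0,0,0,0,0,55],[0,0,0,0,0,0,55]]
  ]
}}

```text
time_s: 42.7
eef_pos: [0.5649, -0.1514, 0.0488]
eef_rot: [0.0, 0.999, 0.051, 0.0]
wrist_force: [-1.5, -0.1, -0.9]
opening: 0.763
grasp_force: 66.6
```

```bash
python3 -c "
from h import *
plan(.5645,-.1499,.037,5.95)
c=ctrl.camera('side');cv2.imwrite('pics/s3.png',cv2.resize(c['frame'][220:340,240:400],None,fx=4,fy=4))"
```

```text
t 42.7 tcp [ 0.5649 -0.1514  0.0488] a 5.89 ztool [ 6.e-04 -3.e-04 -1.e+00] open 65.1 F [-1.5 -0.1 -0.9] grip 66.6 q [-0.46  0.43  1.7   0.    1.01  1.  ]
turn rz total -0.0011 shift [-0.3 -1.6 11.8]
```

View pics/s3.png

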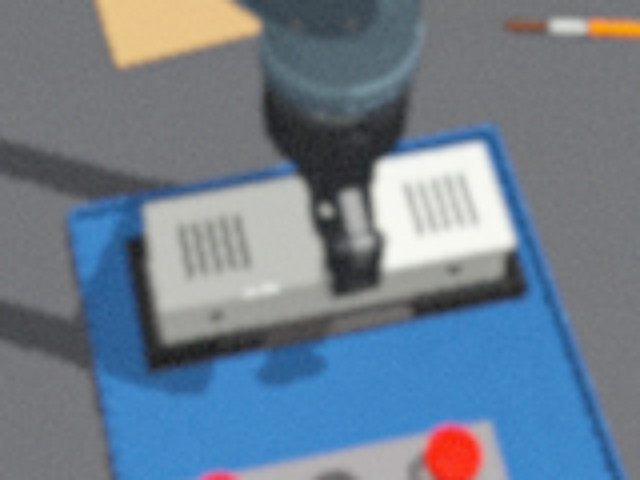

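The cover is poised just above the channel, ends even with it. One small side correction, then lower slowly.

{"method": "jog_arm", "body": {
  "series": [
    [[-0.3,-0.7,0,0,0,0,55],[0,-0.7,0,0,0,0,55],[0,0,1,0,0,0,55],[0,0,1.5,0,0,0,55],[0,0,1.5,0,0,0,55],[0,0,1.5,0,0,0,55],[0,0,1.5,0,0,0,55],[0,0,1,0,0,0,55],[0,0,0,0,0,0,55],[0,0,0,0,0,0,55]]
  ]
}}

```text
time_s: 43.75
eef_pos: [0.5642, -0.15, 0.0405]
eef_rot: [0.0, 0.999, 0.051, 0.0]
wrist_force: [0.4, 0.2, -1.9]
opening: 0.764
grasp_force: 66.6
```

```bash
python3 -c "
from h import *
plan(.5645,-.1499,.037,5.95)"
```

```text
t 43.75 tcp [ 0.5642 -0.15    0.0405] a 5.89 ztool [ 0. -0. -1.] open 65.3 F [ 0.4  0.2 -1.9] grip 66.6 q [-0.46  0.44  1.71 -0.    1.    1.01]
turn rz total -0.0011 shift [ 0.3 -0.   3.5]
```

{"method": "jog_arm", "body": {
  "series": [
    [[0,0,1,0,0,0,55],[0,0,1,0,0,0,55],[0,0,0.7,0,0,0,55],[0,0,0,0,0,0,55],[0,0,0,0,0,0,55],[0,0,0,0,0,0,55],[0,0,0,0,0,0,55],[0,0,0,0,0,0,55],[0,0,0,0,0,0,55],[0,0,0,0,0,0,55]]
  ]
}}

```text
time_s: 44.75
eef_pos: [0.5642, -0.15, 0.0378]
eef_rot: [0.0, 0.999, 0.051, 0.0]
wrist_force: [0.4, 1.3, -0.8]
opening: 0.768
grasp_force: 66.6
```

```bash
python3 -c "
from h import *
plan(.5645,-.1499,.037,5.95)"
```

```text
t 44.75 tcp [ 0.5642 -0.15    0.0378] a 5.89 ztool [ 0. -0. -1.] open 65.6 F [ 0.4  1.3 -0.8] grip 66.6 q [-0.46  0.44  1.71  0.    0.99  1.01]
turn rz total -0.001 shift [ 0.3 -0.   0.8]
```

{"method": "jog_arm", "body": {
  "series": [
    [[0,0,0.7,0,0,0,55],[0,0,0,0,0,0,55],[0,0,0,0,0,0,68],[0,0,0,0,0,0,74],[0,0,0,0,0,0,80],[0,0,0,0,0,0,85],[0,0,0,0,0,0,85],[0,0,0,0,0,0,85],[0,0,0,0,0,0,85],[0,0,-3,0,0,0,85]]
  ]
}}

```text
time_s: 45.75
eef_pos: [0.5638, -0.1498, 0.0398]
eef_rot: [-0.0, 0.999, 0.051, -0.0]
wrist_force: [0.4, 0.1, -0.2]
opening: 0.992
grasp_force: 0.0
```

{"method": "jog_arm", "body": {
  "series": [
    [[0,0,-8,0,0,0,85],[0,0,-14,0,0,0,85],[0,0,-18,0,0,0,85],[0,0,-20,0,0,0,85],[0,0,-20,0,0,0,85],[0,0,-20,0,0,0,85],[0,0,-12,0,0,0,85],[0,0,-6,0,0,0,85],[0,0,0,0,0,0,85],[0,0,0,0,0,0,85]]
  ]
}}

```text
time_s: 46.75
eef_pos: [0.5637, -0.1497, 0.1574]
eef_rot: [-0.0, 0.999, 0.051, -0.0]
wrist_force: [0.1, -0.1, -0.6]
opening: 0.994
grasp_force: 0.0
```

```bash
python3 - <<'E'
from h import *
c=ctrl.camera('wrist');P=cloud(c);np.save('w6.npy',c,allow_pickle=True)
cv2.imwrite('pics/w9.png',c['frame'])
m=(P[...,2]>.045)&(P[...,2]<.06);m[:,380:]=0;m[235:]=0
q=P[m];A=np.c_[q[:,:2]-[.5645,-.1494],np.ones(len(q))];s=np.linalg.lstsq(A,q[:,2],rcond=None)[0];print('cover plane',s,len(q))
th=np.radians(5.95);d=q[:,:2]-[.5645,-.1494];l=d@[np.cos(th),np.sin(th)];w=d@[-np.sin(th),np.cos(th)]
print('far end',np.percentile(l,99.7),'sides',[np.percentile(w[abs(l-x)<.01],[.5,99.5]) for x in(.03,.08)])
plan(.6434,.2438,.13,6)
E
```

```text
cover plane [-0.00152706  0.0005621   0.05308511] 13747
far end 0.09892258103160881 sides [array([-0.03262506,  0.0337718 ]), array([-0.03287538,  0.0330482 ])]
t 46.8 tcp [ 0.5635 -0.1497  0.157 ] a 5.89 ztool [-1.7e-03  8.0e-04 -1.0e+00] open 85.2 F [ 0.7  0.2 -0.1] grip 0.0 q [-0.46  0.28  1.65 -0.    1.22  1.01]
turn rz total -0.002 shift [ 120.6 -383.    27. ]
```

The cover is closed: flat, top at 0.053 m, ends and sides even. Now the bottle.

{"method": "jog_arm", "body": {
  "series": [
    [[4,-12,0,0,0,0,85],[8,-24,0,0,0,0,85],[10,-32,0,0,0,0,85],[11,-35,0,0,0,0,80],[11,-35,0,0,0,0,75],[11,-35,0,0,0,0,70],[11,-35,0,0,0,0,65],[11,-35,0,0,0,0,60],[11,-35,0,0,0,0,60],[11,-35,0,0,0,0,60]]
  ]
}}

```text
time_s: 47.8
eef_pos: [0.6299, 0.174, 0.1571]
eef_rot: [-0.0, 0.999, 0.052, -0.001]
wrist_force: [0.1, -0.2, 0.2]
opening: 0.704
grasp_force: 0.0
```

{"method": "jog_arm", "body": {
  "series": [
    [[10,-32,5,0,0,0,60],[8,-24,8,0,0,0,60],[3.6,-12,8,0,0,0,60],[0,-2,6,0,0,0,60],[0,0,0,0,0,0,60],[0,0,0,0,0,0,60],[0,0,0,0,0,0,60],[0,0,0,0,0,0,60],[0,0,0,0,0,0,60],[0,0,0,0,0,0,60]]
  ]
}}

```text
time_s: 48.8
eef_pos: [0.645, 0.243, 0.1315]
eef_rot: [-0.0, 0.999, 0.051, 0.0]
wrist_force: [-0.1, 0.5, -0.2]
opening: 0.7
grasp_force: 0.0
```

```bash
python3 - <<'E'
from h import *
plan(.6434,.2438,.025,6)
for f in('w6','w1'):
    c=np.load(f+'.npy',allow_pickle=True).item();P=cloud(c)
    # well floor points, and rack top
    r=P.reshape(-1,3);r=r[(r[:,2]>.0255)&(r[:,2]<.031)&(abs(r[:,1]+.2935)<.035)&(abs(r[:,0]-.551)<.1)]
    th=np.radians(5.7);d=P[...,:2]-[.552,-.293]
    w=(np.hypot(d[...,0],d[...,1])<.022)&(P[...,2]<.0265)&(P[...,2]>.007)
    q=P[w];print(f,'well pts',len(q),q[:,2].min(),cv2.minEnclosingCircle(q[:,:2].astype(np.float32)),cv2.minAreaRect(r[:,:2].astype(np.float32)))
E
```

```text
t 48.8 tcp [0.645  0.243  0.1315] a 5.86 ztool [ 5.e-04  1.e-04 -1.e+00] open 59.8 F [-0.1  0.5 -0.2] grip 0.0 q [ 0.19  0.52  1.37 -0.    1.25  1.66]
turn rz total -0.0025 shift [ -1.5  -0.9 106.5]
w6 well pts 861 0.008058183753613002 ((0.551569938659668, -0.2930215001106262), 0.02181342989206314) ((0.5664743781089783, -0.29164808988571167), (0.15493915975093842, 0.051758624613285065), 5.582240581512451)
w1 well pts 504 0.007850486567593518 ((0.5529665946960449, -0.2911792993545532), 0.020923051983118057) ((0.5510099530220032, -0.29350289702415466), (0.18482713401317596, 0.051009006798267365), 5.6149139404296875)
```

{"method": "jog_arm", "body": {
  "series": [
    [[-1.5,-1,8,0,0,0,60],[0,0,14,0,0,0,60],[0,0,17,0,0,0,60],[0,0,17,0,0,0,60],[0,0,16,0,0,0,60],[0,0,14,0,0,0,60],[0,0,10,0,0,0,60],[0,0,6,0,0,0,60],[0,0,4,0,0,0,60],[0,0,0,0,0,0,60]]
  ]
}}

```text
time_s: 49.8
eef_pos: [0.6433, 0.2442, 0.0249]
eef_rot: [0.0, 0.999, 0.051, -0.0]
wrist_force: [-0.7, -0.5, 0.1]
opening: 0.7
grasp_force: 0.0
```

{"method": "jog_arm", "body": {
  "series": [
    [[0,0,0,0,0,0,50],[0,0,0,0,0,0,40],[0,0,0,0,0,0,32],[0,0,0,0,0,0,27],[0,0,0,0,0,0,22],[0,0,0,0,0,0,18],[0,0,0,0,0,0,18],[0,0,0,0,0,0,18],[0,0,0,0,0,0,18],[0,0,0,0,0,0,18]]
  ]
}}

```text
time_s: 50.8
eef_pos: [0.6437, 0.2443, 0.0258]
eef_rot: [-0.0, 0.999, 0.051, 0.0]
wrist_force: [-0.5, -0.6, 5.7]
opening: 0.272
grasp_force: 58.8
```

```bash
python3 - <<'E'
from h import *
plan(.5513,-.2933,.14,6)
c=ctrl.camera('side');cv2.imwrite('pics/s4.png',cv2.resize(c['frame'][110:210,280:400],None,fx=4,fy=4))
E
```

```text
t 50.8 tcp [0.6437 0.2443 0.0258] a 5.89 ztool [ 1.e-03  1.e-04 -1.e+00] open 23.2 F [-0.5 -0.6  5.7] grip 58.8 q [ 0.19  0.65  1.41 -0.    1.08  1.66]
turn rz total -0.0019 shift [-148.1  525.  -114.2]
```

View pics/s4.png

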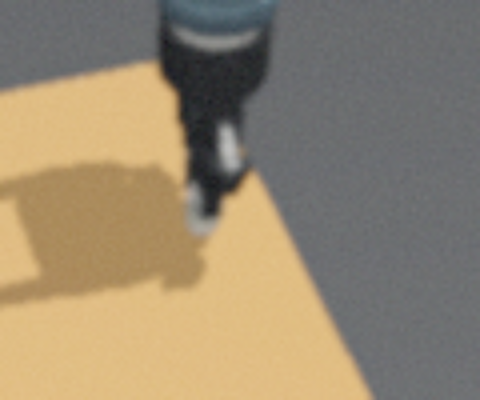

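The bottle is held upright, its white body showing below the finger at (200,215). Carrying it to the rack.

{"method": "jog_arm", "body": {
  "series": [
    [[0,0,-4,0,0,0,18],[0,0,-10,0,0,0,18],[0,0,-16,0,0,0,18],[0,0,-18,0,0,0,18],[0,0,-18,0,0,0,18],[0,0,-18,0,0,0,18],[0,0,-16,0,0,0,18],[-2,7,-10,0,0,0,18],[-4,14,-4,0,0,0,18],[-7,24,0,0,0,0,18]]
  ]
}}

```text
time_s: 51.85
eef_pos: [0.6348, 0.1978, 0.1397]
eef_rot: [-0.0, 0.999, 0.052, 0.0]
wrist_force: [0.5, 0.4, -0.2]
opening: 0.272
grasp_force: 58.8
```

{"method": "jog_arm", "body": {
  "series": [
    [[-9,32,0,0,0,0,18],[-10,35,0,0,0,0,18],[-10,36,0,0,0,0,18],[-10,36,0,0,0,0,18],[-10,36,0,0,0,0,18],[-10,36,0,0,0,0,18],[-10,36,0,0,0,0,18],[-10,36,0,0,0,0,18],[-10,36,0,0,0,0,18],[-10,36,0,0,0,0,18]]
  ]
}}

```text
time_s: 52.85
eef_pos: [0.571, -0.1672, 0.1384]
eef_rot: [-0.0, 0.999, 0.051, -0.001]
wrist_force: [0.2, -0.4, 0.4]
opening: 0.27
grasp_force: 58.8
```

{"method": "jog_arm", "body": {
  "series": [
    [[-10,36,0,0,0,0,18],[-10,34,0,0,0,0,18],[-8,26,0,0,0,0,18],[-5,18,0,0,0,0,18],[-3,9,0,0,0,0,18],[0,2,0,0,0,0,18],[0,0,0,0,0,0,18],[0,0,0,0,0,0,18],[0,0,0,0,0,0,18],[0,0,0,0,0,0,18]]
  ]
}}

```text
time_s: 53.85
eef_pos: [0.5502, -0.2923, 0.1391]
eef_rot: [-0.0, 0.999, 0.052, 0.0]
wrist_force: [0.7, 0.1, -1.0]
opening: 0.276
grasp_force: 58.8
```

```bash
python3 - <<'E'
from h import *
plan(.5513,-.2933,.055,6)
E
```

```text
t 53.85 tcp [ 0.5502 -0.2923  0.1391] a 5.96 ztool [ 0.e+00  1.e-04 -1.e+00] open 23.5 F [ 0.7  0.1 -1. ] grip 58.8 q [-0.68  0.38  1.56  0.    1.21  0.79]
turn rz total -0.0007 shift [ 1.   1.1 84.1]
```

{"method": "jog_arm", "body": {
  "series": [
    [[1,1,6,0,0,0,18],[0,0,13,0,0,0,18],[0,0,15,0,0,0,18],[0,0,15,0,0,0,18],[0,0,13,0,0,0,18],[0,0,10,0,0,0,18],[0,0,7,0,0,0,18],[0,0,3,0,0,0,18],[0,0,0,0,0,0,18],[0,0,0,0,0,0,18]]
  ]
}}

```text
time_s: 54.85
eef_pos: [0.5514, -0.2944, 0.0577]
eef_rot: [0.0, 0.999, 0.051, 0.0]
wrist_force: [-0.0, 0.4, -0.6]
opening: 0.265
grasp_force: 58.8
```

```bash
python3 - <<'E'
from h import *
plan(.5513,-.2933,.033,6)
c=ctrl.camera('wrist');cv2.imwrite('pics/w10.png',c['frame'])
E
```

```text
t 54.85 tcp [ 0.5514 -0.2944  0.0577] a 5.89 ztool [ 8.e-04 -6.e-04 -1.e+00] open 22.6 F [-0.   0.4 -0.6] grip 58.8 q [-0.68  0.49  1.59  0.    1.06  0.79]
turn rz total -0.0019 shift [ 0.  -1.1 24.7]
```

View pics/w10.png

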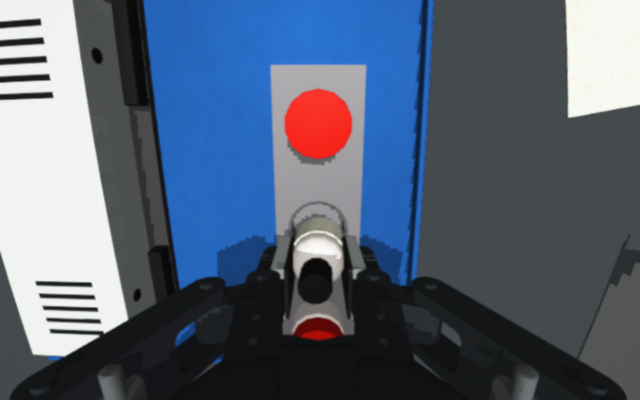

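The bottle hangs upright over the well: the rim is at (319,215) with the bottle centred on it, and the jar is ahead at (318,123). Easing it in.

{"method": "jog_arm", "body": {
  "series": [
    [[0,-1,0,0,0,0,18],[0,0,2,0,0,0,18],[0,0,2,0,0,0,18],[0,0,2,0,0,0,18],[0,0,3,0,0,0,18],[0,0,3,0,0,0,18],[0,0,3,0,0,0,18],[0,0,0,0,0,0,18],[0,0,0,0,0,0,18],[0,0,0,0,0,0,18]]
  ]
}}

```text
time_s: 55.9
eef_pos: [0.551, -0.2932, 0.0422]
eef_rot: [0.0, 0.999, 0.051, 0.0]
wrist_force: [0.5, 0.1, 0.0]
opening: 0.269
grasp_force: 58.8
```

```bash
python3 - <<'E'
from h import *
plan(.5513,-.2933,.033,6)
E
```

```text
t 55.9 tcp [ 0.551  -0.2932  0.0422] a 5.89 ztool [ 2.e-04 -1.e-04 -1.e+00] open 22.9 F [0.5 0.1 0. ] grip 58.8 q [-0.68  0.51  1.6   0.    1.04  0.79]
turn rz total -0.0019 shift [0.3 0.2 9.2]
```

Inside the well (bottom about 9 mm below the rack top) with no side force.

{"method": "jog_arm", "body": {
  "series": [
    [[0,0,2,0,0,0,18],[0,0,2,0,0,0,18],[0,0,2,0,0,0,18],[0,0,1,0,0,0,18],[0,0,1,0,0,0,18],[0,0,0.5,0,0,0,18],[0,0,0,0,0,0,18],[0,0,0,0,0,0,18],[0,0,0,0,0,0,18],[0,0,0,0,0,0,18]]
  ]
}}

```text
time_s: 56.9
eef_pos: [0.5509, -0.2931, 0.0337]
eef_rot: [0.0, 0.999, 0.051, 0.0]
wrist_force: [0.7, 0.0, -0.9]
opening: 0.27
grasp_force: 58.8
```

```bash
python3 - <<'E'
from h import *
plan(.5513,-.2933,.033,6)
E
```

```text
t 56.9 tcp [ 0.5509 -0.2931  0.0337] a 5.89 ztool [ 1.e-04 -1.e-04 -1.e+00] open 23.1 F [ 0.7  0.  -0.9] grip 58.8 q [-0.68  0.52  1.6   0.    1.02  0.79]
turn rz total -0.0019 shift [0.3 0.2 0.7]
```

{"method": "jog_arm", "body": {
  "series": [
    [[0,0,0.7,0,0,0,18],[0,0,0,0,0,0,18],[0,0,0,0,0,0,26],[0,0,0,0,0,0,34],[0,0,0,0,0,0,42],[0,0,0,0,0,0,50],[0,0,0,0,0,0,55],[0,0,0,0,0,0,55],[0,0,0,0,0,0,55],[0,0,-2,0,0,0,55]]
  ]
}}

```text
time_s: 57.9
eef_pos: [0.5507, -0.2929, 0.0347]
eef_rot: [-0.0, 0.999, 0.051, -0.0]
wrist_force: [0.2, 0.1, -0.4]
opening: 0.641
grasp_force: 0.0
```

{"method": "jog_arm", "body": {
  "series": [
    [[0,0,-6,0,0,0,55],[0,0,-10,0,0,0,55],[0,0,-14,0,0,0,55],[0,0,-18,0,0,0,55],[0,0,-20,0,0,0,55],[0,0,-20,0,0,0,55],[0,0,-20,0,0,0,55],[-10,0,-20,0,0,0,55],[-20,0,-10,0,0,0,55],[-10,0,0,0,0,0,55]]
  ]
}}

```text
time_s: 58.9
eef_pos: [0.5113, -0.2982, 0.1762]
eef_rot: [0.002, 0.999, 0.051, 0.002]
wrist_force: [1.0, -0.9, 0.4]
opening: 0.645
grasp_force: 0.0
```

```bash
python3 - <<'E'
from h import *
st()
c=ctrl.camera('wrist');P=cloud(c);cv2.imwrite('pics/w11.png',c['frame'])
d=np.hypot(P[...,0]-.5513,P[...,1]+.2933)
q=P[(d<.02)&(P[...,2]>.055)&(P[...,2]<.1)];print('cap',len(q),np.median(q[:,2]) if len(q) else 0,q.mean(0))
c=ctrl.camera('side');cv2.imwrite('pics/s5.png',cv2.resize(c['frame'][230:390,240:410],None,fx=3,fy=3))
E
```

```text
t 58.9 tcp [ 0.5113 -0.2982  0.1762] a 5.89 ztool [ 0.0034 -0.0033 -1.    ] open 55.1 F [ 1.  -0.9  0.4] grip 0.0 q [-0.73  0.27  1.62 -0.    1.25  0.74]
cap 249 0.0678785336818033 [ 0.55121815 -0.29314824  0.06746952]
```

View pics/s5.png

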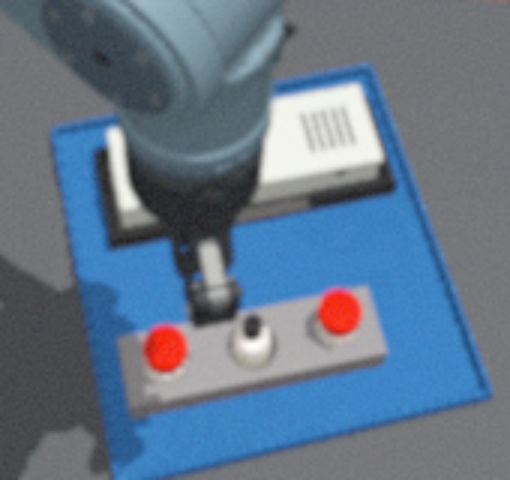

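The bottle stands upright in the well at (252,340), its cap top at 0.068 m, which matches 10 + 58 mm. The cover lies closed on the channel at (320,145). The gripper is clear, so I'm handing in.

{"method": "jog_arm", "body": {
  "series": [
    [[0,0,0,0,0,0,55],[0,0,0,0,0,0,55],[0,0,0,0,0,0,55],[0,0,0,0,0,0,55],[0,0,0,0,0,0,55],[0,0,0,0,0,0,55],[0,0,0,0,0,0,55],[0,0,0,0,0,0,55],[0,0,0,0,0,0,55],[0,0,0,0,0,0,55]]
  ]
}}

```text
time_s: 60.0
eef_pos: [0.5111, -0.2972, 0.1729]
eef_rot: [-0.0, 0.999, 0.051, 0.0]
wrist_force: [-0.1, 0.3, 0.5]
opening: 0.645
grasp_force: 0.0
```

```bash
python3 -c "
from bench import ctrl
print(ctrl.hand_in())"
```

```text
the job is handed in; nothing more can be done
None
```

The job is handed in at about 60 s with no verdict returned: channel, spacer, block and cover are packed in the cradle, the bottle stands in the rack's well, and the tub and brush were never approached.

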